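Brush out the sample cell

TASK

Slide the sample cell (the deep cup on the plate with the upright grip) fully home in the channel of the brushing stand, and with it there press the brush all the way down and let it come all the way up again, twice. Then draw the cell out and leave it with its cup standing wholly on the taped sheet of paper, upright, and leave everything else on the bench undisturbed.

Things in the scene. Friction and masses are not known exactly. Their poses are not given: they have to be found in the camera images.
- cell: The sample cell, loose, about 0.45 kg: open steel cup fixed on an aluminium plate with an upright grip at its tail. Origin: under the plate, on the cup's axis; tail along its own -x, z up. Cup: outside diameter 68 mm, wall 4 mm, inner floor 10 mm and rim 86 mm above the bench. Plate 6 mm thick, 80 mm wide (y), x = -120 to +45 mm. It slides on the bench.
- cell_grip (a point): Point in the cell's upright grip, 100 mm to the tail side (-x) of the cup's axis, 70 mm above the bench. The grip is a plain bar 26 mm (cell x) by 16 mm (cell y), standing from the plate to 88 mm above the bench: it can be pinched from above across the cell's y.
- cell_mouth (a point): Centre of the cup's mouth, 86 mm above the bench.
- stand: The brushing stand, fixed. Origin: on the bench, right below the brush's axis. Its channel opens to its own -x: straight rails 22 mm high, inner faces at y = +-43 mm, x = -28 to +46 mm, and a back stop with its face at x = +46 mm. The cell's plate is home against the stop when the two origins meet (within about 1 mm) and both x axes point the same way.
- stand_mouth (a point): Middle of the channel's mouth, at stand x = -70 mm, 22 mm above the bench: here the flared lead-ins, which run straight to the rails, stand about 63 mm to either side of the middle line.
- stand_arm (a point): Top of the stand's grey column (205 mm high, 50 mm wide, stand x = 85 to 115 mm, behind the back stop). It carries an arm 40 mm wide, 180 to 200 mm above the bench, reaching forward over the channel to x = -15 mm, that guides the brush rod.
- brush_cap (a point): Centre of the top face of the round black cap (56 mm across, 18 mm thick) on top of the brush rod; 304 mm above the bench when the brush is up, 220 mm when fully down. Press it straight down.
- brush (a joint): Travel of the brush in m: 0 = fully up (its tip 98 mm above the bench, 12 mm over the cup's rim), 0.084 = fully down against a stop (tip 4 mm above the cup's floor). A spring lifts it: about 4 N to start, 9 N fully down, and it rises by itself within about a second when let go. The brush is 72 mm long; bristles 55 mm across, soft, stiff core 32 mm across.
- sheet: The blank white paper sheet taped flat on the bench, 230 mm (its x) by 180 mm (its y), about 1 mm thick. Origin at its middle, on the bench.
- dish: shallow round steel bowl, 84 mm across, 40 mm high, no plate; bystander; origin on its axis, on its underside
- tape_roll: roll of tape lying flat, 84 mm across, 25 mm high; bystander; origin on its axis, on its underside
- junction_box: bare metal box 115 x 65 x 45 mm (x, y, z) with stub connectors 16 mm long on its two long sides; bystander; origin on its underside, at its middle
- meter: handheld grey meter lying flat, 150 x 75 x 40 mm; bystander; origin on its underside, at its middle
- bottle: closed white plastic bottle, 60 mm across, 130 mm high; bystander; origin on its axis, on its underside
- weight: upright plain steel cylinder, 48 mm across, 60 mm high; bystander; origin on its axis, on its underside
- screwdriver: screwdriver, 170 mm long, lying on the bench along its own x; bystander; origin near its middle

How it is judged (in metres and radians):
On the way, in this order (a step that is already met when the one before it is completed fails the run):
1. the cell is fully home in the channel, the brush still up (x of cell in the frame of stand between -0.006 and 0.008 m and y of cell in the frame of stand between -0.007 and 0.007 m and angle between the x axis of cell and the x axis of stand, either way round below 0.12 rad and height (world z) of cell below 0.004 m and angle between cell's own z axis and vertical below 0.05 rad and value of joint brush below 0.008 m), for 0.2 s.
2. the brush is pressed right down in the cell, first time (x of cell in the frame of stand between -0.006 and 0.008 m and y of cell in the frame of stand between -0.007 and 0.007 m and angle between the x axis of cell and the x axis of stand, either way round below 0.12 rad and height (world z) of cell below 0.004 m and angle between cell's own z axis and vertical below 0.05 rad and value of joint brush above 0.076 m), for 0.1 s.
3. the brush is fully up again, first time (all of step 1), for 0.1 s.
4. the brush is pressed right down in the cell, second time (all of step 2), for 0.1 s.
5. the brush is fully up again, second time (all of step 3), for 0.1 s.
At the end, for the whole second after the job is handed in: The cell stands at rest and upright (within 0.05 rad) on the bench with its cup wholly on the sheet (cup axis within 81 mm of the sheet's middle along its x and 56 mm along its y; plate and tail may overhang), and the brush is up (travel under 8 mm) (x of cell in the frame of sheet between -0.081 and 0.081 m and y of cell in the frame of sheet between -0.056 and 0.056 m and height (world z) of cell below 0.004 m and angle between cell's own z axis and vertical below 0.05 rad and linear speed of cell below 0.02 m/s and value of joint brush below 0.008 m); the robot touches nothing.
It fails at once if the cell is tipped over (more than 0.5 rad) (angle between cell's own z axis and vertical above 0.5 rad).
It fails at once if another loose thing on the bench is moved more than 30 mm (distance of any of dish, tape_roll, junction_box, meter, bottle, weight, screwdriver from where it was at the start of the episode above 0.03 m).
It also fails if it takes over 72 s, if anything falls off the work surface, if the arm or the gripper's body presses on something with over 40 N, if the wrist force passes 120 N, or if a joint passes its speed limit or range.

ROBOT

A 6-joint arm with a two-finger parallel gripper is mounted at the origin on the work surface. World frame = base frame: x ahead of the robot, y to its left, z up, the work surface at z = 0. Lengths are in mm, angles in degrees, forces in N, time in s.
With the tool pointing down it reaches from about 275 to 1000 mm from the base axis. Payload 8.4 kg.
Tool frame: the origin (TCP) lies on the front face of the gripper's body, between the roots of the fingers; the fingertips stand 73 mm ahead of it and the grasp point (between the pads) lies 54 mm ahead of it; z points along the fingers, y is the direction in which the jaws open and shut (so a half turn about z gives the same grasp; the last joint's range is limited). The gripper opens to 85 mm and grips with 20 to 120 N. Pads are 22 mm wide; open, the fingers measure 114 mm over their backs; the gripper's body (76 mm by 85 mm) begins 54 mm behind the grasp point. The pads swing forward as they close: fully open they stand 13 mm farther back than shut.
Start: joints at [-67.231, 20.225, 93.587, -0, 66.188, -0.138], TCP at [243.27, -575.715, 303.881] pointing down, gripper open.
Joint ranges: [-150.9, 150.9], [-52.94, 120.26], [3.33, 152.33], [-74.26, 254.26], [0, 154.13], [-172.89, 172.89]. Speed limits (degrees/s): [127.2, 127.2, 159.86, 180, 180, 180].

INTERFACE

Orientations are given as [roll, pitch, yaw] about the fixed x, y, z axes, in that order (R = Rz(yaw) Ry(pitch) Rx(roll)).
In Python, from rig import r gives the robot as it stands. The module is installed in compiled form; this text tells all that it offers.
- The arm moves only by the shell command python3 -m inch 'ROWS' [FORCE]. ROWS is JSON, a list of rows, each a list of 7 numbers: the shift along the tool's x, y, z in mm, then the turn, a rotation vector about the tool's x, y, z in rad, then the finger opening in mm, from 0 to 85.4. In form: [[x, y, z, rx, ry, rz, gripper], ...]. A call has 1 to 8 rows; each row shifts and turns the pose as measured when the row begins, along the tool's axes as they then stand; what a row does not reach is not made up. A row lasts 1/12 s, in which the tool goes at most 41.7 mm and 7.16 degrees, less where a joint would pass 70% of its speed; a pose out of reach is approached as far as the arm can. A call is refused whole if a number of a shift passes 41.7 or a number of a turn 0.125, either way. A call with a gripper value outside its range is refused whole. The fingers move at their own pace and stop on an object; FORCE is the grip in N (left out, the last holds). Time passes only in rows, so rows that do not move let the fingers close. It gives the time, the measured TCP pose, the force and the opening at its end, in the units of the state.
- r.get_state(): the state, without advancing time (a new reading comes with each control period).
- r.grab_frame(name): name is "scene" or "top"; returns (picture, depth): 420x560x3 uint8, blue, green, red; 420x560 float32, mm along the optical axis (not along the pixel's ray), 0 where there is no reading.
- r.camera_model(name): a dict with "intrinsics" (3x3 intrinsics, pixels), "R" (3x3) and "t" (3): a world point X has camera coordinates R X + t. Camera axes: x right, y down, z forward; pixel columns grow to the right and rows downward; lengths in mm; the calibration is good to about 2 mm. A picture is of the moment at which its call begins. camera_model takes no time and is no camera call.
- r.job_done(): hands the job in, once; it reports no verdict.
Trained networks look in the newest picture that a camera, given by its name, has taken for a name from the list of things; names that differ only in an ending like _2 or _b are one class to them, and where a whole thing is asked for, a point or a joint stands for the part that bears it (a point fixed in the world has none). Each returns a list of dicts, best first, with "conf" (0 to 1); they miss things now and then, are a little off and sometimes report something else, mostly with a low value. They report only what shows in the picture. A call takes as long as a camera call.
- r.search_frame(thing, camera): "box" ([left, top, width, height] in pixels, round what is visible of it).
- r.silhouettes(thing, camera): "region" (420x560 bool, what is visible of it) and "box" ([left, top, width, height] in pixels, round what is visible of it).
- r.landmark_of(thing, camera): "position" ([column, row] in pixels: a listed point, or the origin of a listed thing).
The state is a dict: "time": time; "q": joint angles; "qd": joint speeds; "joint_efforts": joint torques, N m; "ee_pos": TCP position; "tool_rot": TCP orientation; "contact_force": force on the tool from outside, world axes, zero at the start; "moment": the same for the moment, N m; "grip_width": opening from 0.0 (shut) to 1.0 (fully open).
Only numpy, scipy, OpenCV 4.12 (cv2) and the standard library are available. Lean on these libraries where they do the work, as an engineer would, in place of code of your own. Each camera call takes 0.05 s, during which the arm holds its last target.

## Working session

There is one attempt and no reset: what is moved stays moved. The work goes in short steps, Python scripts to look and compute and a shell command to move; the robot and the scene stay as the last step left them, time stands still between calls to the robot, and variables do not carry over. Pictures are saved under pics/ and viewed, and the job is handed in when it is done.

```bash
mkdir -p pics; ls; cat > h.py <<'E'
import numpy as np, cv2
from rig import r
from scipy.spatial.transform import Rotation as Ro
def ray(cam,px):
    m=r.camera_model(cam);K=np.array(m["intrinsics"]);R=np.array(m["R"]);t=np.array(m["t"]).ravel()
    d=R.T@np.linalg.inv(K)@np.array([px[0],px[1],1.0]);c=-R.T@t
    return c,d
def onz(cam,px,z):
    c,d=ray(cam,px);return c+d*(z-c[2])/d[2]
def cloud(cam,depth):
    m=r.camera_model(cam);K=np.array(m["intrinsics"]);R=np.array(m["R"]);t=np.array(m["t"]).ravel()
    v,u=np.mgrid[0:420,0:560];p=np.stack([u,v,np.ones_like(u)],-1)@np.linalg.inv(K).T*depth[...,None]
    return (p-t)@R
def proj(cam,X):
    m=r.camera_model(cam);K=np.array(m["intrinsics"]);R=np.array(m["R"]);t=np.array(m["t"]).ravel()
    p=K@(R@np.array(X)+t);return p[:2]/p[2]
E
python3 - <<'E'
from h import *
s=r.get_state();print({k:np.round(v,3) for k,v in s.items()})
for c in("scene","top"):
    p,d=r.grab_frame(c);cv2.imwrite(f"pics/{c}0.png",p);np.save(f"pics/{c}0.npy",d)
    m=r.camera_model(c);print(c,-np.array(m["R"]).T@np.array(m["t"]).ravel())
print("sheet etc")
for c in("scene","top"):
  for n in ["cell","cell_grip","cell_mouth","stand","stand_mouth","stand_arm","brush_cap","sheet"]:
    l=r.landmark_of(n,c);print(c,n,[(np.round(x["position"],1).tolist(),round(x["conf"],2)) for x in l[:2]])
print(r.get_state()["time"])
E
```

```text
pics
{'time': np.float64(0.0), 'q': array([-6.7232e+01,  2.0264e+01,  9.3631e+01,  1.0000e-03,  6.6189e+01,
       -1.3500e-01]), 'qd': array([-0.094,  0.042, -0.035,  0.013,  0.104, -0.044]), 'joint_efforts': array([ 0.0000e+00, -6.0525e+01, -3.4206e+01,  0.0000e+00,  9.0000e-03,
        0.0000e+00]), 'ee_pos': array([ 243.106, -575.354,  303.134]), 'tool_rot': array([-1.79917e+02, -1.00000e-03,  2.29020e+01]), 'contact_force': array([-0.045, -0.664, -0.842]), 'moment': array([0.004, 0.002, 0.028]), 'grip_width': np.float64(1.002)}
scene [1070.24709421 -433.67066915 1368.00605493]
top [ 439.3006236     2.90163655 1573.85076344]
sheet etc
scene cell [([313.0, 276.7], 0.85)]
scene cell_grip [([292.7, 243.2], 0.63), ([314.1, 266.7], 0.44)]
scene cell_mouth [([312.7, 266.1], 0.9), ([215.2, 307.8], 0.65)]
scene stand [([350.7, 205.8], 0.63)]
scene stand_mouth [([336.4, 190.1], 0.64)]
scene stand_arm [([386.3, 188.3], 0.88), ([331.1, 132.0], 0.48)]
scene brush_cap [([367.4, 153.1], 0.6)]
scene sheet [([367.3, 275.0], 0.71), ([215.8, 307.1], 0.56)]
top cell [([286.5, 171.5], 0.8)]
top cell_grip [([281.2, 196.5], 0.61)]
top cell_mouth [([285.2, 164.5], 0.81)]
top stand [([208.0, 199.3], 0.71), ([155.5, 203.0], 0.51)]
top stand_mouth [([205.6, 220.9], 0.66)]
top stand_arm [([412.4, 258.1], 0.68), ([192.1, 162.5], 0.55)]
top brush_cap [([189.1, 197.2], 0.63)]
top sheet [([366.3, 199.7], 0.95)]
0.9
```

View pics/scene0.png

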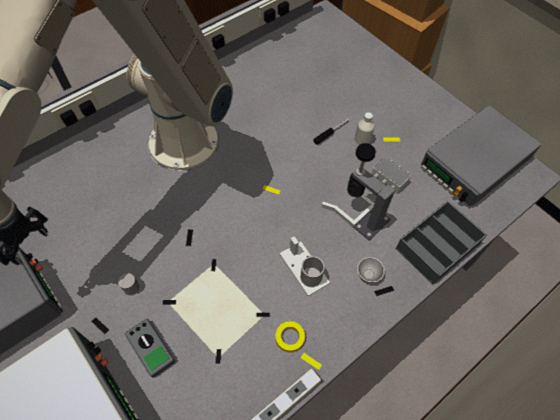

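View pics/top0.png

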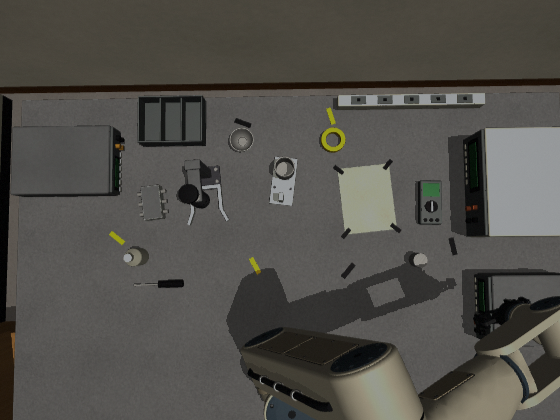

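The top view shows the cell at about (284,180), with the cup at (285,167) and the grip at (281,197). The stand is at (205,195) with its mouth opening downward, and the sheet is at (367,199). In the scene view the network's best "sheet" answer (367,275) is actually the dish. The sheet there is at (217,307). Next I'll measure from the depth.

```bash
python3 - <<'E'
from h import *
for c in("scene","top"):
    p=cv2.imread(f"pics/{c}0.png");d=np.load(f"pics/{c}0.npy");P=cloud(c,d)
    np.save(f"pics/{c}P.npy",P)
    print(c,"sheet z",P[{"scene":(307,217),"top":(199,367)}[c]])
# top: cell & stand & grip
P=np.load("pics/topP.npy");S=np.load("pics/sceneP.npy")
def box(P,x0,x1,y0,y1,z0,z1):
    Q=P.reshape(-1,3);m=(Q[:,0]>x0)&(Q[:,0]<x1)&(Q[:,1]>y0)&(Q[:,1]<y1)&(Q[:,2]>z0)&(Q[:,2]<z1);return Q[m]
for n,px in dict(cup=(285,167),grip=(281,197),cap=(189,194),col=(193,165),railL=(191,217),railR=(224,217)).items():
    print(n,P[px[1],px[0]])
for nm,uv in dict(cell=(264,302,150,212),stand=(176,236,152,230)).items():
    t=cv2.imread("pics/top0.png")[uv[2]:uv[3],uv[0]:uv[1]]
    cv2.imwrite(f"pics/{nm}_t.png",cv2.resize(t,None,fx=8,fy=8,interpolation=cv2.INTER_CUBIC)[:600,:800])
t=cv2.imread("pics/scene0.png")[140:300,270:430]
cv2.imwrite("pics/scz.png",cv2.resize(t,(600,600),interpolation=cv2.INTER_CUBIC))
E
```

```text
scene sheet z [ 586.86786064 -263.82346702   -0.93766363]
top sheet z [ 585.16834211 -270.86609657   -1.31323354]
cup [698.43905825  12.55768673  14.46880295]
grip [586.46123168  26.27663144  92.04895546]
cap [576.89397214 282.17513027 305.28494324]
col [675.7409063 291.2014625 210.2654424]
railL [528.19078786 337.64674597  20.62954486]
railR [526.89666391 223.85060531  20.94280273]
```

```bash
python3 - <<'E'
import cv2,numpy as np
a=cv2.imread("pics/cell_t.png");b=cv2.imread("pics/stand_t.png");h=max(a.shape[0],b.shape[0])
f=lambda i:np.vstack([i,np.zeros((h-i.shape[0],i.shape[1],3),np.uint8)])
o=np.hstack([f(a),f(b)]);cv2.imwrite("pics/zz.png",o[:600,:800]);print(a.shape,b.shape)
E
```

```text
(496, 304, 3) (600, 480, 3)
```

View pics/zz.png

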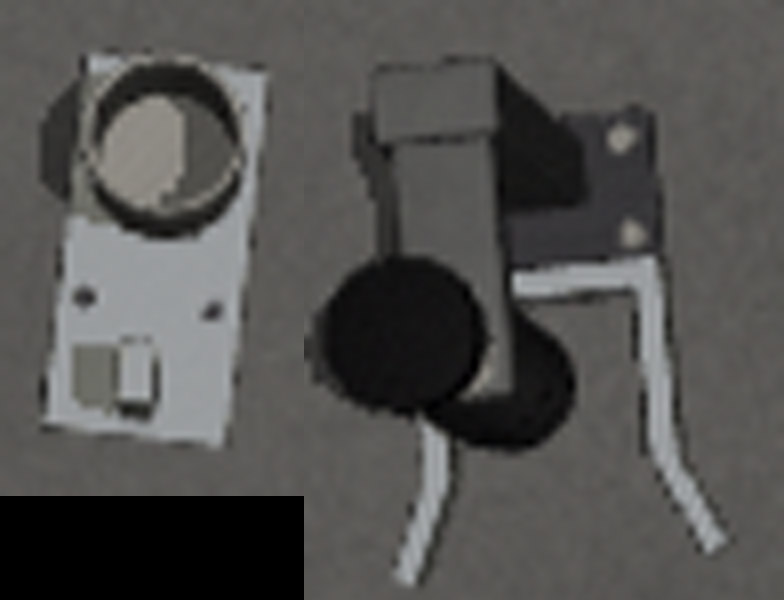

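View pics/scz.png

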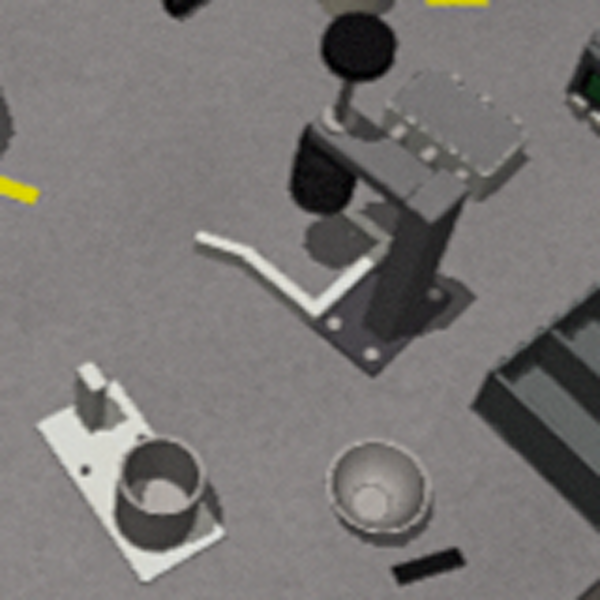

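The zoomed views show the cell with its tail (grip) toward the robot. The stand's channel mouth also faces the robot, and the cap leans left from parallax. I'll fit the poses from colour masks and the known sizes.

```bash
python3 - <<'E'
from h import *
from scipy.optimize import least_squares
P=np.load("pics/topP.npy");S=np.load("pics/sceneP.npy")
def box(P,x0,x1,y0,y1,z0,z1):
    Q=P.reshape(-1,3);m=(Q[:,0]>x0)&(Q[:,0]<x1)&(Q[:,1]>y0)&(Q[:,1]<y1)&(Q[:,2]>z0)&(Q[:,2]<z1);return Q[m]
def circ(Q,rad):
    f=lambda p:np.hypot(Q[:,0]-p[0],Q[:,1]-p[1])-rad
    s=least_squares(f,Q[:,:2].mean(0),loss="soft_l1",f_scale=2);return s.x,np.sqrt(np.mean(s.fun**2)),len(Q)
for nm,A in(("top",P),("scene",S)):
    print(nm,"rim",circ(box(A,620,750,-50,80,79,95),32))
    g=box(A,560,620,-10,60,78,98);print(" grip",g.mean(0),len(g))
    cap=box(A,500,650,220,360,285,325);print(" cap",cap.mean(0),(cap.min(0)+cap.max(0))/2,len(cap))
    col=box(A,600,760,220,360,193,225);print(" arm/col rect",cv2.minAreaRect(col[:,:2].astype(np.float32)),len(col), col[:,2].mean())
    rl=box(A,480,680,190,390,15,30)
    print(" rails",rl.min(0),rl.max(0),len(rl))
    np.save(f"pics/rl_{nm}.npy",rl)
# plate rect from image mask in top
p=cv2.imread("pics/top0.png");hsv=cv2.cvtColor(p,cv2.COLOR_BGR2HSV)
sub=hsv[:,:,2].copy();m=np.zeros_like(sub);m[148:214,262:304]=(sub[148:214,262:304]>150)
cv,_=cv2.findContours(m,cv2.RETR_EXTERNAL,cv2.CHAIN_APPROX_NONE);c=max(cv,key=cv2.contourArea)
W=np.array([onz("top",q,6)[:2] for q in cv2.convexHull(c)[:,0,:]]).astype(np.float32);print("plate",cv2.minAreaRect(W),cv2.boxPoints(cv2.minAreaRect(W)))
# sheet
m=np.zeros_like(sub);m[150:245,325:410]=(sub[150:245,325:410]>170)
cv,_=cv2.findContours(m,cv2.RETR_EXTERNAL,cv2.CHAIN_APPROX_NONE);c=max(cv,key=cv2.contourArea)
W=np.array([onz("top",q,1)[:2] for q in c[:,0,:]]).astype(np.float32);print("sheet",cv2.minAreaRect(W))
# network landmark conversions
for c,n,px,z in [("scene","cell",(313,276.7),0),("scene","grip",(292.7,243.2),70),("scene","mouth",(312.7,266.1),86),("scene","stand",(350.7,205.8),0),("scene","smouth",(336.4,190.1),22),("scene","arm",(386.3,188.3),205),("scene","cap",(367.4,153.1),304),("top","cell",(286.5,171.5),0),("top","grip",(281.2,196.5),70),("top","mouth",(285.2,164.5),86),("top","stand",(208,199.3),0),("top","smouth",(205.6,220.9),22),("top","arm",(192.1,162.5),205),("top","cap",(189.1,197.2),304)]:
    print(c,n,np.round(onz(c,px,z),1))
E
```

```text
top rim (array([688.52937372,  15.08014201]), np.float64(1.3149199537048732), 86)
 grip [588.62397131  27.71674341  90.0325054 ] 39
 cap [578.57865191 284.73257904 305.75759408] [578.53549794 286.15100242 302.00232541] 320
 arm/col rect ((645.7535400390625, 292.29888916015625), (95.61823272705078, 50.990203857421875), 6.005995273590088) 401 203.95042379644855
 rails [503.93738778 209.91846371  15.02236452] [679.801925   350.4269402   29.98188223] 292
scene rim (array([691.03897672,  11.78377566]), np.float64(1.4381912966262635), 127)
 grip [592.92862772  23.62332699  87.50584003] 49
 cap [583.83854761 279.73773476 303.22729339] [581.18574585 282.54890399 298.74104159] 307
 arm/col rect ((648.414306640625, 290.76678466796875), (97.16828918457031, 53.4942741394043), 2.954622268676758) 441 202.00461518466878
 rails [505.38777195 204.57041808  15.12594807] [679.46965173 344.25787356  29.88376132] 331
plate ((651.86328125, 20.101608276367188), (77.05075073242188, 161.0450897216797), 82.63312530517578) [[567.0656     -7.7809772]
 [726.7813    -28.43054  ]
 [736.66095    47.98419  ]
 [576.94525    68.63376  ]]Traceback (most recent call last):
  File "<stdin>", line 24, in <module>
ValueError: max() iterable argument is empty
```

```bash
python3 - <<'E'
from h import *
from scipy.optimize import least_squares
P={c:np.load(f"pics/{c}P.npy") for c in("top","scene")}
p={c:cv2.imread(f"pics/{c}0.png") for c in P}
print(p["top"][199,367],p["top"][215,191],p["top"][185,283])
# sheet via depth-independent colour
for c,(u0,u1,v0,v1) in dict(top=(325,412,150,245),scene=(155,275,250,360)).items():
    i=p[c].astype(int);m=np.zeros((420,560),np.uint8);s=i[v0:v1,u0:u1];m[v0:v1,u0:u1]=(s.min(2)>130)
    cv,_=cv2.findContours(m,cv2.RETR_EXTERNAL,cv2.CHAIN_APPROX_NONE);k=max(cv,key=cv2.contourArea)
    W=np.array([onz(c,q,1)[:2] for q in k[:,0,:]]).astype(np.float32);print("sheet",c,cv2.minAreaRect(W))
# rails: bright points z 15..30 in stand region, model fit: points lie on rail centrelines
for c in P:
    Q=P[c].reshape(-1,3);I=p[c].reshape(-1,3).astype(int)
    m=(Q[:,0]>480)&(Q[:,0]<650)&(Q[:,1]>190)&(Q[:,1]<390)&(Q[:,2]>13)&(Q[:,2]<32)&(I.min(1)>120)
    R=Q[m];print(c,"rail pts",len(R),R[:,2].mean())
    np.save(f"pics/rail_{c}.npy",R)
    for q in R[np.argsort(R[:,0])][::6]:print(np.round(q).astype(int).tolist(),end=" ")
    print()
E
```

```text
[136 157 154] [156 155 152] [158 156 153]
sheet top ((587.5568237304688, -268.76953125), (227.7315216064453, 177.2001495361328), 5.564218997955322)
sheet scene ((575.4758911132812, -250.74624633789062), (332.1360778808594, 339.5504150390625), 51.366146087646484)
top rail pts 205 24.185407862479476
[504, 346, 27] [511, 340, 26] [518, 340, 26] [521, 336, 27] [524, 336, 26] [528, 340, 25] [532, 341, 22] [537, 223, 26] [540, 223, 26] [543, 226, 31] [547, 230, 23] [551, 233, 29] [554, 231, 22] [558, 237, 24] [561, 231, 21] [565, 240, 25] [569, 241, 18] [575, 237, 22] [582, 241, 24] [589, 233, 26] [595, 237, 27] [599, 244, 27] [607, 238, 20] [613, 244, 25] [620, 237, 26] [627, 244, 25] [628, 279, 22] [631, 271, 26] [631, 252, 20] [632, 266, 15] [634, 275, 25] [634, 286, 23] [637, 254, 28] [638, 275, 25] [640, 243, 28] 
scene rail pts 217 23.09814386434164
[516, 213, 21] [524, 210, 22] [533, 215, 22] [538, 224, 19] [547, 220, 28] [552, 230, 19] [558, 236, 27] [564, 231, 26] [572, 234, 21] [579, 236, 21] [582, 232, 23] [587, 236, 26] [592, 237, 25] [598, 241, 22] [602, 237, 19] [606, 234, 21] [611, 237, 24] [615, 234, 19] [618, 245, 19] [624, 243, 22] [626, 295, 22] [628, 306, 26] [629, 324, 21] [630, 298, 30] [631, 273, 19] [631, 244, 25] [632, 289, 23] [633, 276, 18] [633, 243, 23] [635, 236, 26] [636, 313, 23] [637, 307, 23] [637, 270, 24] [638, 273, 29] [639, 237, 24] [640, 237, 19] [644, 236, 25]
```

```bash
python3 - <<'E'
from h import *
from scipy.optimize import least_squares
p={c:cv2.imread(f"pics/{c}0.png") for c in("top","scene")}
P={c:np.load(f"pics/{c}P.npy") for c in p}
def seg(Q,a,b):
    a=np.array(a);b=np.array(b);t=np.clip(((Q-a)@(b-a))/((b-a)@(b-a)),0,1)[:,None];return np.linalg.norm(Q-a-t*(b-a),axis=1)
for c in p:
    # ray-based at z=22: all bright pixels whose depth-z is near 22
    Q=P[c];m=(Q[...,0]>480)&(Q[...,0]<650)&(Q[...,1]>190)&(Q[...,1]<390)&(Q[...,2]>13)&(Q[...,2]<32)&(p[c].min(2)>125)
    v,u=np.nonzero(m);W=np.array([onz(c,(a,b),22)[:2] for a,b in zip(u,v)])
    def f(s,w=8):
        th=s[2];R=np.array([[np.cos(th),-np.sin(th)],[np.sin(th),np.cos(th)]]);L=(W-s[:2])@R;k=43+w/2
        d=[seg(L,(-28,g*k),(46+w/2,g*k)) for g in(1,-1)]+[seg(L,(-28,g*k),(-70,g*(63+w/2))) for g in(1,-1)]+[seg(L,(46+w/2,-k),(46+w/2,k))]
        return np.min(d,axis=0)
    best=min((least_squares(f,[x0,y0,t0],loss="soft_l1",f_scale=3) for x0 in(570,590) for y0 in (275,290) for t0 in(0,.1,-.1)),key=lambda s:s.cost)
    print(c,"stand",best.x[:2],np.degrees(best.x[2]),np.sqrt(np.mean(best.fun**2)))
    # cap top by dark pixels ray to z=304
    m=(Q[...,0]>500)&(Q[...,0]<650)&(Q[...,1]>220)&(Q[...,1]<360)&(Q[...,2]>296)
    v,u=np.nonzero(m);W2=np.array([onz(c,(a,b),304)[:2] for a,b in zip(u,v)]).astype(np.float32);print(" cap",cv2.minEnclosingCircle(W2),W2.mean(0))
    m=(Q[...,0]>650)&(Q[...,0]<760)&(Q[...,1]>220)&(Q[...,1]<360)&(Q[...,2]>196)
    v,u=np.nonzero(m);W2=np.array([onz(c,(a,b),205)[:2] for a,b in zip(u,v)]).astype(np.float32);print(" column",cv2.minAreaRect(W2))
    for n,(u0,u1,v0,v1) in dict(cell=0).items() if 0 else []:pass
r.grab_frame("scene")
for x in r.silhouettes("sheet","scene")[:3]:
    k,_=cv2.findContours(x["region"].astype(np.uint8),cv2.RETR_EXTERNAL,cv2.CHAIN_APPROX_NONE);k=max(k,key=cv2.contourArea)
    W=np.array([onz("scene",q,1)[:2] for q in k[:,0,:]]).astype(np.float32);print("sheet",x["conf"],cv2.minAreaRect(W))
# other things
for n in["dish","junction_box","bottle","screwdriver","tape_roll","meter","weight"]:
    l=r.landmark_of(n,"scene")[:1];print(n,[(np.round(onz("scene",x["position"],0)),x["conf"]) for x in l])
E
```

```text
top stand [582.44326157 286.04894127] 4.678485014663812 2.999799370559458
 cap ((578.4742431640625, 285.3354797363281), 28.694143295288086) [578.96   285.5351]
 column ((671.5357055664062, 294.0867919921875), (44.6614990234375, 51.487892150878906), 5.6183576583862305)
scene stand [583.16325732 283.86291745] 4.633050284533747 3.559530527969039
 cap ((583.9387817382812, 281.0709533691406), 31.63762664794922) [582.9028  281.37964]
 column ((675.5205688476562, 289.59173583984375), (46.996097564697266, 55.0265007019043), 1.640909194946289)
sheet 0.63 ((586.6900634765625, -271.863037109375), (254.44761657714844, 201.8500518798828), 5.512610912322998)
dish [(array([793., 164.,   0.]), 0.8)]
junction_box [(array([579., 465.,   0.]), 0.96)]
bottle [(array([392., 524.,   0.]), 0.9)]
screwdriver [(array([291., 455.,   0.]), 0.77)]
tape_roll [(array([ 793., -153.,    0.]), 0.67)]
meter [(array([ 559., -488.,    0.]), 0.8)]
weight [(array([ 376., -431.,    0.]), 0.74)]
```

```bash
cat > d.py <<'E'
import sys
from h import *
# usage: d.py x y z yaw -> needed shift in tool axes, turn about tool z
s=r.get_state();R=Ro.from_euler("xyz",s["tool_rot"],degrees=True)
x,y,z,yaw=map(float,sys.argv[1:5])
T=Ro.from_euler("xyz",[180,0,yaw],degrees=True)
print("t",round(s["time"],2),"pos",np.round(s["ee_pos"],1),"rpy",np.round(s["tool_rot"],2),"F",np.round(s["contact_force"],1),"q6",round(s["q"][5],1),"grip",round(float(s["grip_width"]),3))
print("now-axes shift",np.round(R.inv().apply(np.array([x,y,z])-s["ee_pos"]),1),"shift after turn",np.round(T.inv().apply(np.array([x,y,z])-s["ee_pos"]),1),"turn rad",np.round((R.inv()*T).as_rotvec(),3))
E
python3 -m inch '[[0,0,0,0,0,0.105,85],[0,0,0,0,0,0.105,85],[0,0,0,0,0,0.105,85],[0,0,0,0,0,0.105,85],[0,0,0,0,0,0.105,85]]' 60
python3 d.py 591 25.5 220 -7.2
```

```text
time: 1.77
ee_pos: [243.3, -575.7, 303.9]
tool_rot: [-180.0, 0.0, -8.3]
contact_force: [-0.3, 0.4, 0.9]
grip_width: 0.991
t 1.77 pos [ 243.3 -575.7  303.9] rpy [-180.      0.     -8.26] F [-0.3  0.4  0.9] q6 31.0 grip 0.991
now-axes shift [ 257.8 -644.9   83.9] shift after turn [ 269.7 -640.1   83.9] turn rad [-0.     0.    -0.018]
```

Turning works as I worked out. Now I'll travel above the grip.

```bash
python3 -m inch '[[17,-40,0,0,0,-0.018,85],[17,-40,0,0,0,0,85],[17,-40,0,0,0,0,85],[17,-40,0,0,0,0,85],[17,-40,0,0,0,0,85],[17,-40,0,0,0,0,85],[17,-40,0,0,0,0,85],[17,-40,0,0,0,0,85]]'
python3 -m inch '[[17,-40,0,0,0,0,85],[17,-40,0,0,0,0,85],[17,-40,0,0,0,0,85],[17,-40,0,0,0,0,85],[17,-40,0,0,0,0,85],[17,-40,0,0,0,0,85],[0,0,0,0,0,0,85]]'
python3 d.py 591 25.5 170 -7.2
```

```text
time: 2.43
ee_pos: [413.7, -290.1, 303.2]
tool_rot: [179.7, -0.1, -8.3]
contact_force: [0.9, -0.7, 0.3]
grip_width: 0.994
time: 3.02
ee_pos: [545.0, -70.0, 304.3]
tool_rot: [179.8, -0.5, -8.1]
contact_force: [-2.1, -0.4, 0.7]
grip_width: 0.993
t 3.02 pos [545.  -70.  304.3] rpy [179.77  -0.51  -8.11] F [-2.1 -0.4  0.7] q6 90.9 grip 0.993
now-axes shift [  30.8 -101.6  134.2] shift after turn [  33.6 -100.5  134.3] turn rad [ 0.004 -0.009 -0.016]
```

```bash
python3 -m inch '[[10,-33,0,0.004,-0.009,-0.016,85],[12,-34,0,0,0,0,85],[11,-33,0,0,0,0,85],[0,0,35,0,0,0,85],[0,0,35,0,0,0,85],[0,0,35,0,0,0,85],[0,0,0,0,0,0,85]]'
python3 d.py 591 25.5 115 -7.2
```

```text
time: 3.6
ee_pos: [596.5, 33.2, 199.3]
tool_rot: [-179.9, -0.5, -6.8]
contact_force: [-1.4, -0.5, -0.0]
grip_width: 0.996
t 3.6 pos [596.5  33.2 199.3] rpy [-179.93   -0.53   -6.79] F [-1.4 -0.5 -0. ] q6 99.9 grip 0.996
now-axes shift [-5.3  8.4 84.3] shift after turn [-4.5  8.4 84.3] turn rad [-0.001 -0.009  0.007]
```

```bash
python3 - <<'E'
from h import *
for c in("scene","top"):
    p,d=r.grab_frame(c);cv2.imwrite(f"pics/{c}1.png",p)
    x,y=[int(v) for v in proj(c,[591,25,110])]
    cv2.imwrite(f"pics/{c}1z.png",cv2.resize(p[max(0,y-60):y+60,x-60:x+60],(500,500),interpolation=cv2.INTER_CUBIC))
a=np.hstack([cv2.resize(cv2.imread(f"pics/{c}1z.png"),(400,400)) for c in("scene","top")]);cv2.imwrite("pics/z1.png",a)
E
```

```text
(no output)
```

View pics/z1.png

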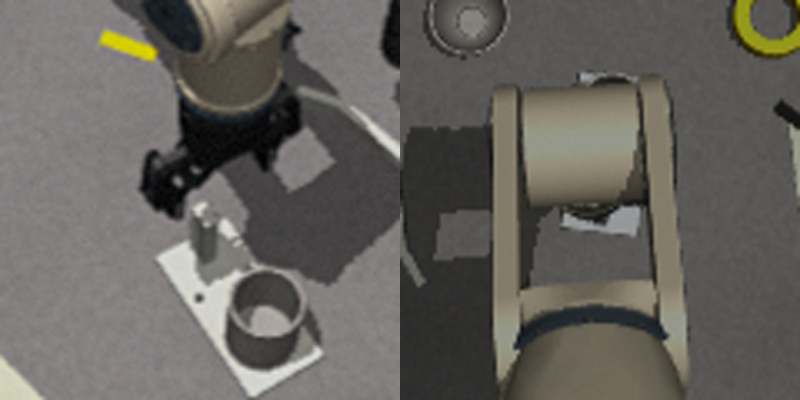

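The scene view shows the open jaws just above the grip bar, offset about 8 mm. The wrist fork is bulky, so I'll measure its forward extent to check clearance to the brush cap when the cell is home.

```bash
python3 - <<'E'
from h import *
s=r.get_state();tc=s["ee_pos"]
for c in("top","scene"):
    p,d=r.grab_frame(c);P=cloud(c,d).reshape(-1,3);P=P[(d.ravel()>0)]
    q=P-tc
    for z0 in range(0,320,20):
        m=(q[:,2]>z0)&(q[:,2]<z0+20)&(np.abs(q[:,0])<200)&(np.abs(q[:,1])<150)
        if m.sum()>10:print(c,z0,"x",np.round(np.percentile(q[m,0],[1,99])),"y",np.round(np.percentile(q[m,1],[1,99])),m.sum())
E
```

```text
top 120 x [-42. -34.] y [-24.  19.] 19
top 260 x [-74.  13.] y [-58.  44.] 43
top 280 x [-91.  44.] y [-66.  63.] 342
top 300 x [-73.  32.] y [-63.  64.] 1207
scene 0 x [-15.  24.] y [-75.  68.] 128
scene 20 x [-18.  23.] y [-72.  65.] 121
scene 40 x [-16.  23.] y [-69.  65.] 135
scene 60 x [-13.  38.] y [-39.  20.] 98
scene 80 x [-14.  39.] y [-40.  17.] 113
scene 100 x [-14.  39.] y [-40.  15.] 72
scene 120 x [-22.  41.] y [-43.  29.] 140
scene 140 x [-26.  40.] y [-41.  25.] 150
scene 160 x [-13.  39.] y [-41.  29.] 134
scene 180 x [ 3. 39.] y [-40.  41.] 132
scene 200 x [22. 38.] y [-34.  18.] 72
scene 220 x [-12.  40.] y [-66.  29.] 133
scene 240 x [-54.  45.] y [-69.  46.] 112
scene 260 x [-80.  48.] y [-70.  58.] 363
scene 280 x [-102.   46.] y [-69.  59.] 714
scene 300 x [-126.   36.] y [-68.  58.] 1550
```

Clearance is fine: at the cap's height only the 40 mm tool column is near, and it stays 72 mm away. Now I'll centre and descend.

```bash
python3 -m inch '[[-5,8,0,0,-0.009,0.007,85],[0,0,0,0,0,0,85],[0,0,30,0,0,0,85],[0,0,30,0,0,0,85],[0,0,22,0,0,0,85],[0,0,0,0,0,0,85]]'
python3 d.py 591 25.5 115 -7.2
```

```text
time: 4.3
ee_pos: [602.7, 22.4, 136.7]
tool_rot: [-179.6, -1.9, -7.5]
contact_force: [-0.8, 0.5, -0.5]
grip_width: 0.99
t 4.3 pos [602.7  22.4 136.7] rpy [-179.61   -1.86   -7.51] F [-0.8  0.5 -0.5] q6 99.4 grip 0.99
now-axes shift [-12.7  -1.4  21.3] shift after turn [-12.   -1.6  21.7] turn rad [-0.007 -0.033 -0.005]
```

```bash
python3 -m inch '[[-6,-1,0,-0.007,-0.033,-0.005,85],[-6,0,0,0,0,0,85],[0,0,0,0,0,0,85]]'
python3 d.py 591 25.5 115 -7.2; python3 - <<'E'
from h import *
s=r.get_state();print(np.round(s["qd"],2))
p,d=r.grab_frame("scene");x,y=[int(v) for v in proj("scene",[591,25,80])]
cv2.imwrite(f"pics/s2.png",cv2.resize(p[y-50:y+50,x-50:x+50],(600,600),interpolation=cv2.INTER_CUBIC))
E
```

```text
time: 4.55
ee_pos: [591.7, 23.9, 140.2]
tool_rot: [-180.0, -0.1, -7.3]
contact_force: [-0.5, 0.2, 0.5]
grip_width: 0.996
t 4.55 pos [591.7  23.9 140.2] rpy [-1.80e+02 -1.00e-01 -7.31e+00] F [-0.5  0.2  0.5] q6 99.5 grip 0.996
now-axes shift [-1.  -1.5 25.2] shift after turn [-0.9 -1.5 25.2] turn rad [-0.    -0.002 -0.002]
[-0.31 -0.67 -2.11 -0.02  1.63 -0.21]
```

View pics/s2.png

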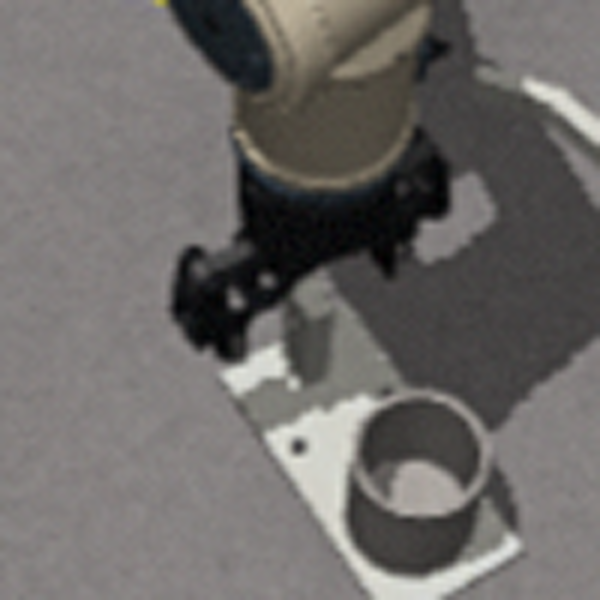

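The jaws straddle the bar: the near finger is at (215,300), the bar at (310,340), and the far finger is behind it. Smaller steps hold the line better, so I'll descend that way.

```bash
python3 -m inch '[[-1,-1,8,0,0,0,85],[0,0,8,0,0,0,85],[0,0,8,0,0,0,85],[0,0,3,0,0,0,85],[0,0,0,0,0,0,85]]'
python3 d.py 591 25.5 115 -7.2
```

```text
time: 5.02
ee_pos: [593.7, 25.0, 114.5]
tool_rot: [-179.9, -0.6, -7.3]
contact_force: [0.3, 0.5, -0.8]
grip_width: 0.995
t 5.02 pos [593.7  25.  114.5] rpy [-179.91   -0.64   -7.34] F [ 0.3  0.5 -0.8] q6 99.6 grip 0.995
now-axes shift [-2.8 -0.2 -0.5] shift after turn [-2.8 -0.2 -0.5] turn rad [-0.002 -0.011 -0.002]
```

```bash
python3 -m inch '[[-3,0,0,0,-0.011,0,60],[0,0,0,0,0,0,40],[0,0,0,0,0,0,20],[0,0,0,0,0,0,10],[0,0,0,0,0,0,10],[0,0,0,0,0,0,10],[0,0,0,0,0,0,10]]' 100
python3 -m inch '[[0,0,0,0,0,0,10],[0,0,0,0,0,0,10],[0,0,0,0,0,0,10]]'
python3 d.py 591 25.5 115 -7.2
```

```text
time: 5.6
ee_pos: [590.5, 25.5, 114.1]
tool_rot: [-179.9, 0.1, -7.3]
contact_force: [1.2, -0.7, -3.5]
grip_width: 0.181
time: 5.85
ee_pos: [590.4, 25.5, 114.0]
tool_rot: [-179.9, 0.1, -7.3]
contact_force: [0.8, 0.5, -0.7]
grip_width: 0.172
t 5.85 pos [590.4  25.5 114. ] rpy [-1.7992e+02  1.1000e-01 -7.3100e+00] F [ 0.8  0.5 -0.7] q6 99.5 grip 0.172
now-axes shift [ 0.6 -0.1 -1. ] shift after turn [ 0.6 -0.1 -1. ] turn rad [-0.001  0.002 -0.002]
```

```bash
python3 -m inch '[[0,0,-3,0,0,0,10],[0,0,-3,0,0,0,10],[0,0,0,0,0,0,10]]'
python3 -m inch '[[-8,0,0,0,0,0,10],[-15,0,0,0,0,0,10],[-20,0,0,0,0,0,10],[-20,0,0,0,0,0,10],[-20,0,0,0,0,0,10],[0,0,0,0,0,0,10]]'
python3 d.py 365 60 118 0
```

```text
time: 6.1
ee_pos: [588.8, 25.4, 119.2]
tool_rot: [-180.0, 0.3, -7.3]
contact_force: [0.4, -0.3, -5.1]
grip_width: 0.174
time: 6.6
ee_pos: [499.0, 36.2, 118.3]
tool_rot: [-180.0, 0.6, -7.4]
contact_force: [-2.2, -0.6, -6.0]
grip_width: 0.175
t 6.6 pos [499.   36.2 118.3] rpy [-180.      0.63   -7.39] F [-2.2 -0.6 -6. ] q6 101.1 grip 0.175
now-axes shift [-135.9   -6.4    1.8] shift after turn [-134.   -23.8    0.3] turn rad [-0.001  0.011 -0.129]
```

```bash
python3 - <<'E'
from h import *
p,d=r.grab_frame("scene");x,y=[int(v) for v in proj("scene",[580,30,60])]
cv2.imwrite(f"pics/s3.png",cv2.resize(p[y-70:y+70,x-70:x+70],(600,600),interpolation=cv2.INTER_CUBIC))
E
```

```text
(no output)
```

View pics/s3.png

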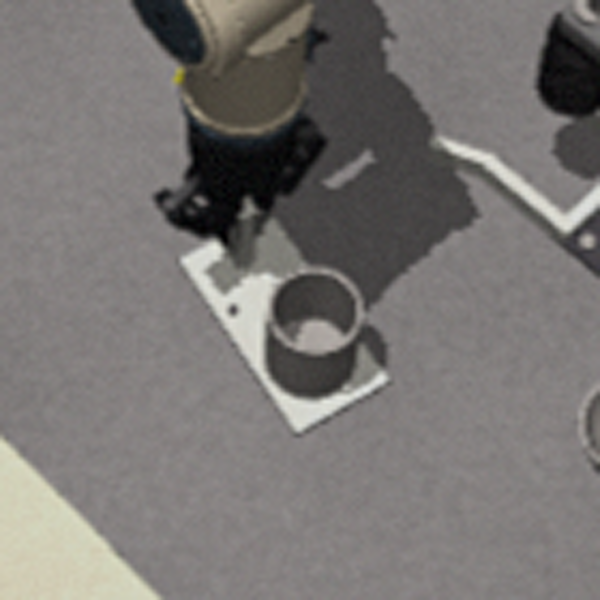

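The cell travels with the gripper, carried a few mm up and level. I'll keep going back.

```bash
python3 -m inch '[[-15,0,0,0,0.006,0,10],[-22,0,0,0,0,0,10],[-24,0,0,0,0,0,10],[-24,0,0,0,0,0,10],[-22,0,0,0,0,0,10],[-16,0,0,0,0,0,10],[-6,0,0,0,0,0,10],[0,0,0,0,0,0,10]]'
python3 d.py 355 265.5 118 4.7
```

```text
time: 7.32
ee_pos: [371.4, 53.2, 119.6]
tool_rot: [-179.9, -0.3, -7.4]
contact_force: [0.1, 0.2, -4.9]
grip_width: 0.174
t 7.32 pos [371.4  53.2 119.6] rpy [-179.88   -0.33   -7.42] F [ 0.1  0.2 -4.9] q6 105.3 grip 0.174
now-axes shift [ -43.7 -208.4    1.8] shift after turn [   1.1 -213.     1.6] turn rad [-0.001 -0.006 -0.212]
```

```bash
python3 -m inch '[[-5,0,0,0,-0.006,-0.05,10],[-6,0,0,0,0,-0.06,10],[-6,0,0,0,0,-0.06,10],[0,-10,0,0,0,-0.04,10],[0,-20,0,0,0,0,10],[0,-24,0,0,0,0,10],[0,-24,0,0,0,0,10],[0,-24,0,0,0,0,10]]'
python3 d.py 350 265.5 118 4.7
```

```text
time: 7.98
ee_pos: [358.9, 158.5, 122.4]
tool_rot: [-179.8, -0.9, 4.9]
contact_force: [0.7, -0.3, -4.8]
grip_width: 0.176
t 7.98 pos [358.9 158.5 122.4] rpy [-179.81   -0.93    4.86] F [ 0.7 -0.3 -4.8] q6 109.0 grip 0.176
now-axes shift [ 1.000e-01 -1.073e+02  4.700e+00] shift after turn [-1.000e-01 -1.073e+02  4.400e+00] turn rad [-0.003 -0.016  0.003]
```

```bash
python3 -m inch '[[-1,-24,1,-0.003,-0.012,0,10],[-1,-24,1,0,0,0,10],[-1,-24,1,0,0,0,10],[0,-18,0,0,0,0,10],[0,-12,0,0,0,0,10],[0,0,0,0,0,0,10]]'
python3 d.py 350 265.5 118 4.7
python3 - <<'E'
from h import *
from scipy.optimize import least_squares
o=[]
for c in("scene","top"):
    p,d=r.grab_frame(c);P=cloud(c,d).reshape(-1,3);cv2.imwrite(f"pics/{c}4.png",p);np.save(f"pics/{c}4.npy",d)
    m=(P[:,0]>380)&(P[:,0]<540)&(P[:,1]>200)&(P[:,1]<340)&(P[:,2]>82)&(P[:,2]<100)
    Q=P[m]
    if len(Q)>20:
        s=least_squares(lambda q:np.hypot(Q[:,0]-q[0],Q[:,1]-q[1])-32,[460,270],loss="soft_l1",f_scale=2);print(c,s.x,len(Q),np.sqrt(np.mean(s.fun**2)),Q[:,2].mean())
    x,y=[int(v) for v in proj(c,[480,270,60])]
    o.append(cv2.resize(p[y-55:y+55,x-55:x+55],(400,400),interpolation=cv2.INTER_CUBIC))
cv2.imwrite("pics/z4.png",np.hstack(o))
E
```

```text
time: 8.48
ee_pos: [357.5, 275.0, 121.7]
tool_rot: [-179.5, -1.1, 5.0]
contact_force: [-0.1, -0.2, -5.1]
grip_width: 0.171
t 8.48 pos [357.5 275.  121.7] rpy [-179.5    -1.06    4.96] F [-0.1 -0.2 -5.1] q6 122.7 grip 0.171
now-axes shift [-8.4  8.9  3.5] shift after turn [-8.2  8.9  3.7] turn rad [-0.009 -0.019  0.005]
scene [459.6968656  281.96815735] 158 2.17792332272363 91.16757562950214
top [457.3648296  283.16873984] 80 1.3929394632252932 94.17735745770638
```

View pics/z4.png

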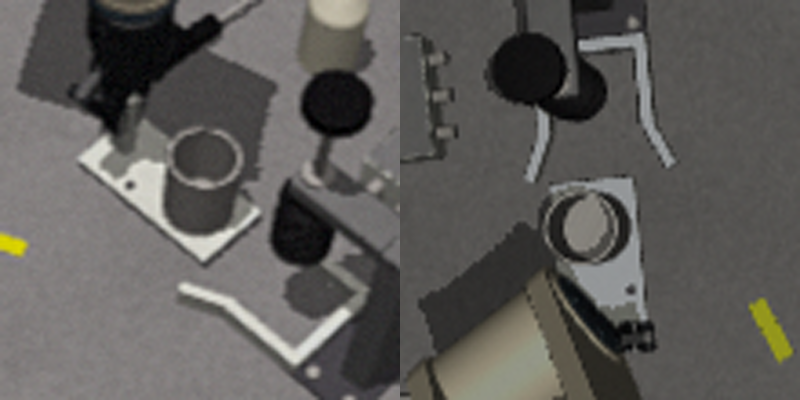

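The cell is lined up in front of the channel, about 8 mm too far left. The scene camera puts the cup at (459.7,282.0) and the top camera at (457.4,283.2), which agrees with the tool. I'll correct this and set it down on the bench.

```bash
python3 -m inch '[[0,8,0,-0.009,-0.019,0.004,10],[0,0,0,0,0,0,10],[0,0,3,0,0,0,10],[0,0,0,0,0,0,10]]'
python3 d.py 360.5 266.2 114.5 4.7
```

```text
time: 8.92
ee_pos: [358.5, 261.7, 118.0]
tool_rot: [179.8, 0.3, 4.5]
contact_force: [-0.4, -0.8, -6.1]
grip_width: 0.176
t 8.92 pos [358.5 261.7 118. ] rpy [179.8    0.29   4.54] F [-0.4 -0.8 -6.1] q6 121.4 grip 0.176
now-axes shift [ 2.4 -4.3  3.5] shift after turn [ 2.4 -4.3  3.5] turn rad [ 0.003  0.005 -0.003]
```

```bash
python3 -m inch '[[2,-3,2,0.003,0.005,-0.003,10],[0,0,1,0,0,0,10],[0,0,0,0,0,0,10]]'
python3 d.py 360.5 266.2 114.5 4.7
```

```text
time: 9.17
ee_pos: [360.6, 263.8, 114.5]
tool_rot: [180.0, -0.0, 4.6]
contact_force: [-0.5, 0.3, -5.1]
grip_width: 0.176
t 9.17 pos [360.6 263.8 114.5] rpy [179.98  -0.     4.59] F [-0.5  0.3 -5.1] q6 121.4 grip 0.176
now-axes shift [ 0.1 -2.4 -0. ] shift after turn [ 0.1 -2.4 -0. ] turn rad [ 0.    -0.    -0.002]
```

```bash
python3 -m inch '[[4,-2,1,0,0,0,10],[8,0,0,0,0,0,10],[8,0,0,0,0,0,10],[8,0,0,0,0,0,10],[6,0,0,0,0,0,10],[0,0,0,0,0,0,10]]'
python3 d.py 481.8 276.3 114 4.7
```

```text
time: 9.67
ee_pos: [393.3, 268.1, 115.2]
tool_rot: [179.8, 0.3, 4.6]
contact_force: [0.4, 0.1, -4.5]
grip_width: 0.176
t 9.67 pos [393.3 268.1 115.2] rpy [179.84   0.33   4.64] F [ 0.4  0.1 -4.5] q6 119.4 grip 0.176
now-axes shift [88.8 -1.   0.6] shift after turn [88.8 -0.9  1.2] turn rad [ 0.003  0.006 -0.001]
```

```bash
cat > look.py <<'E'
import sys
from h import *
n=sys.argv[1];C=[float(v) for v in sys.argv[2:5]];o=[]
for c in("scene","top"):
    p,d=r.grab_frame(c);cv2.imwrite(f"pics/{c}_{n}.png",p);np.save(f"pics/{c}_{n}.npy",d)
    x,y=[int(v) for v in proj(c,C)]
    h=int(sys.argv[5]) if len(sys.argv)>5 else 45
    y=max(h,min(420-h,y));x=max(h,min(560-h,x))
    o.append(cv2.resize(p[y-h:y+h,x-h:x+h],(400,400),interpolation=cv2.INTER_CUBIC))
cv2.imwrite(f"pics/z_{n}.png",np.hstack(o))
E
python3 look.py a 500 280 30
```

```text
(no output)
```

View pics/z_a.png

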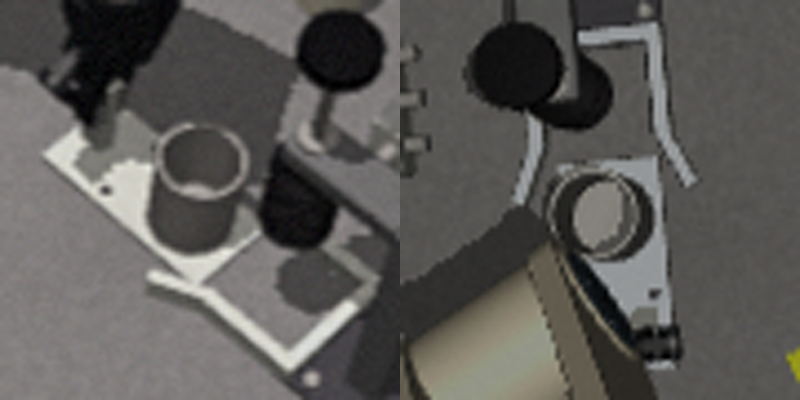

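The plate's front is inside the lead-ins, with nearly equal gaps left (540 to 552) and right (657 to 672). I'll slide on.

```bash
python3 -m inch '[[4,0,1,0.003,0.006,0,10],[7,0,0,0,0,0,10],[7,0,0,0,0,0,10],[7,0,0,0,0,0,10],[5,0,0,0,0,0,10],[0,0,0,0,0,0,10]]'
python3 d.py 481.8 276.3 114 4.7
```

```text
time: 10.27
ee_pos: [420.1, 269.4, 114.3]
tool_rot: [179.9, 0.4, 4.6]
contact_force: [0.5, -0.5, -1.5]
grip_width: 0.173
t 10.27 pos [420.1 269.4 114.3] rpy [179.92   0.35   4.65] F [ 0.5 -0.5 -1.5] q6 117.7 grip 0.173
now-axes shift [62.  -1.9 -0.1] shift after turn [62.  -1.8  0.3] turn rad [ 0.001  0.006 -0.001]
```

```bash
python3 -m inch '[[5,-1,0,0.001,0.006,0,10],[8,0,0,0,0,0,10],[8,0,0,0,0,0,10],[8,0,0,0,0,0,10],[5,0,0,0,0,0,10],[0,0,0,0,0,0,10]]'
python3 d.py 481.8 276.3 114 4.7
```

```text
time: 10.77
ee_pos: [454.0, 272.9, 114.0]
tool_rot: [179.9, 0.2, 4.6]
contact_force: [0.7, 0.0, -1.3]
grip_width: 0.176
t 10.77 pos [454.  272.9 114. ] rpy [179.91   0.21   4.62] F [ 0.7  0.  -1.3] q6 116.2 grip 0.176
now-axes shift [28.  -1.2 -0.1] shift after turn [28.  -1.2  0. ] turn rad [ 0.002  0.004 -0.001]
```

```bash
python3 -m inch '[[5,0,0,0,0.004,0,10],[6,0,0,0,0,0,10],[5,0,0,0,0,0,10],[3,0,0,0,0,0,10],[0,0,0,0,0,0,10]]'
python3 -m inch '[[2,0,0,0,0,0,10],[2,0,0,0,0,0,10],[0,0,0,0,0,0,10]]'
python3 d.py 481.8 276.3 114 4.7
```

```text
time: 11.18
ee_pos: [470.8, 274.0, 114.0]
tool_rot: [179.8, 0.2, 4.6]
contact_force: [-1.0, -1.2, 1.8]
grip_width: 0.176
time: 11.43
ee_pos: [473.9, 274.2, 114.0]
tool_rot: [179.8, 0.3, 4.6]
contact_force: [-0.4, -0.1, 0.9]
grip_width: 0.175
t 11.43 pos [473.9 274.2 114. ] rpy [179.83   0.31   4.6 ] F [-0.4 -0.1  0.9] q6 115.3 grip 0.175
now-axes shift [ 8.1 -1.4 -0. ] shift after turn [ 8.1 -1.4  0. ] turn rad [ 0.003  0.005 -0.002]
```

```bash
python3 -m inch '[[2,0,0,0,0.003,0,10],[2,0,0,0,0,0,10],[1,0,0,0,0,0,10],[0,0,0,0,0,0,10]]'
python3 -m inch '[[2,0,0,0,0,0,10],[1,0,0,0,0,0,10],[0,0,0,0,0,0,10]]'
python3 -m inch '[[2,0,0,0,0,0,10],[1,0,0,0,0,0,10],[0,0,0,0,0,0,10]]'
python3 d.py 481.8 276.3 114 4.7
```

```text
time: 11.77
ee_pos: [477.1, 274.5, 114.0]
tool_rot: [179.8, 0.3, 4.6]
contact_force: [-1.0, -0.4, 0.1]
grip_width: 0.171
time: 12.02
ee_pos: [479.3, 274.6, 114.1]
tool_rot: [179.8, 0.3, 4.6]
contact_force: [-2.3, -0.3, 2.0]
grip_width: 0.174
time: 12.27
ee_pos: [480.7, 274.7, 114.1]
tool_rot: [179.8, 0.5, 4.6]
contact_force: [-2.2, 0.6, 1.8]
grip_width: 0.169
t 12.27 pos [480.7 274.7 114.1] rpy [179.76   0.48   4.64] F [-2.2  0.6  1.8] q6 115.0 grip 0.169
now-axes shift [ 1.2 -1.5  0.1] shift after turn [ 1.2 -1.5  0.1] turn rad [ 0.004  0.008 -0.001]
```

```bash
python3 -m inch '[[2,0,0,0,0.005,0,10],[2,0,0,0,0,0,10],[0,0,0,0,0,0,10]]'
python3 -m inch '[[2,0,0,0,0,0,10],[2,0,0,0,0,0,10],[0,0,0,0,0,0,10]]'
python3 d.py 481.8 276.3 114 4.7
```

```text
time: 12.52
ee_pos: [480.9, 274.7, 114.3]
tool_rot: [179.7, 0.6, 4.6]
contact_force: [-1.2, 1.9, 2.7]
grip_width: 0.176
time: 12.77
ee_pos: [481.3, 274.4, 114.1]
tool_rot: [179.6, 1.0, 4.7]
contact_force: [0.0, 1.8, 1.1]
grip_width: 0.177
t 12.77 pos [481.3 274.4 114.1] rpy [179.59   1.01   4.7 ] F [0.  1.8 1.1] q6 114.7 grip 0.177
now-axes shift [ 0.6 -1.9  0.1] shift after turn [ 0.6 -1.9  0.1] turn rad [0.007 0.018 0.   ]
```

```bash
python3 -m inch '[[4,0,0,0,0,0,10],[4,0,0,0,0,0,10]]'
python3 d.py 481.8 276.3 114 4.7; python3 look.py b 540 280 50
```

```text
time: 12.93
ee_pos: [482.6, 273.9, 113.8]
tool_rot: [179.4, 1.8, 4.7]
contact_force: [-23.4, 4.4, 22.4]
grip_width: 0.174
t 12.93 pos [482.6 273.9 113.8] rpy [179.44   1.85   4.66] F [-23.4   4.4  22.4] q6 114.4 grip 0.174
now-axes shift [-0.6 -2.4 -0.2] shift after turn [-0.6 -2.4 -0.2] turn rad [ 0.01   0.032 -0.001]
```

View pics/z_b.png

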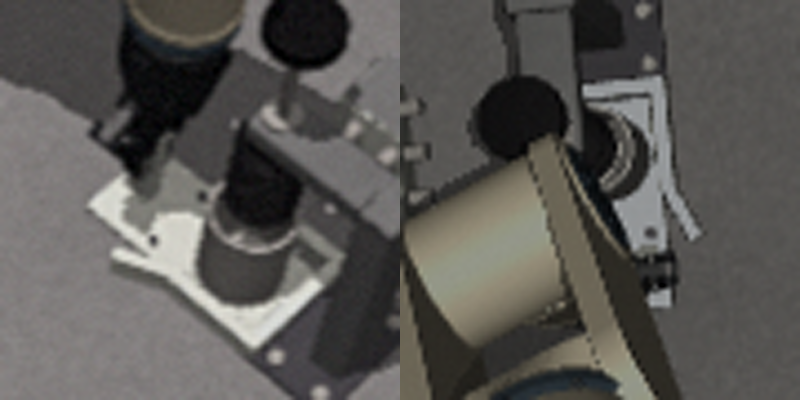

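The force rises to 23 N against the stop, and the pictures show the plate's front edge meeting the back stop under the brush. The cell is home, so I'll release it.

```bash
python3 -m inch '[[-3,0,0,0,0.01,0,10],[0,0,0,0,0,0,25],[0,0,0,0,0,0,50],[0,0,0,0,0,0,85],[0,0,0,0,0,0,85],[0,0,0,0,0,0,85],[0,0,0,0,0,0,85]]'
python3 d.py 481.8 276.3 160 4.7
```

```text
time: 13.62
ee_pos: [481.9, 274.1, 113.8]
tool_rot: [179.5, 1.0, 4.6]
contact_force: [-0.6, 0.5, 0.2]
grip_width: 0.976
t 13.62 pos [481.9 274.1 113.8] rpy [179.47   1.03   4.64] F [-0.6  0.5  0.2] q6 114.9 grip 0.976
now-axes shift [ -0.7  -1.8 -46.2] shift after turn [  0.1  -2.2 -46.2] turn rad [ 0.009  0.018 -0.001]
```

```bash
python3 -m inch '[[0,0,-8,0.009,0.018,0,85],[0,0,-12,0,0,0,85],[0,0,-14,0,0,0,85],[0,0,-14,0,0,0,85],[0,0,0,0,0,0,85]]'
python3 d.py 475 274 410 4.7
python3 - <<'E'
from h import *
from scipy.optimize import least_squares
for c in("scene","top"):
    p,d=r.grab_frame(c);P=cloud(c,d).reshape(-1,3)
    m=(P[:,0]>530)&(P[:,0]<640)&(P[:,1]>230)&(P[:,1]<340)&(P[:,2]>80)&(P[:,2]<94);Q=P[m]
    g=P[(P[:,0]>450)&(P[:,0]<510)&(P[:,1]>250)&(P[:,1]<300)&(P[:,2]>80)&(P[:,2]<95)]
    s=least_squares(lambda q:np.hypot(Q[:,0]-q[0],Q[:,1]-q[1])-32,[580,284],loss="soft_l1",f_scale=2);print(c,s.x,len(Q),"grip",g.mean(0),len(g))
E
```

```text
time: 14.03
ee_pos: [482.2, 273.7, 165.9]
tool_rot: [-180.0, -0.1, 4.6]
contact_force: [0.9, 0.4, -0.0]
grip_width: 1.0
t 14.03 pos [482.2 273.7 165.9] rpy [-1.7996e+02 -1.1000e-01  4.6000e+00] F [ 0.9  0.4 -0. ] q6 114.8 grip 1.0
now-axes shift [  -6.7   -1.  -244.2] shift after turn [  -7.2   -0.9 -244.1] turn rad [-0.001 -0.002 -0.002]
scene [578.63186722 280.17564208] 67 grip [480.89527837 269.66123928  88.26576534] 37
top [576.85976487 283.27743832] 41 grip [nan nan nan] 0<stdin>:7: RuntimeWarning: Mean of empty slice.
  ret = um.true_divide(
```

```bash
python3 -m inch '[[-1,0,-20,0,0,0,60],[-1,0,-28,0,0,0,40],[-1,0,-28,0,0,0,20],[-1,0,-28,0,0,0,0],[0,0,-28,0,0,0,0],[0,0,-28,0,0,0,0],[0,0,-28,0,0,0,0],[0,0,0,0,0,0,0]]'
python3 d.py 581 283.5 400 4.7
python3 look.py c 560 280 50 32
```

```text
time: 14.8
ee_pos: [474.4, 271.3, 353.1]
tool_rot: [179.7, 0.7, 4.6]
contact_force: [1.0, 1.2, 0.5]
grip_width: -0.002
t 14.8 pos [474.4 271.3 353.1] rpy [179.68   0.66   4.6 ] F [1.  1.2 0.5] q6 115.0 grip -0.002
now-axes shift [106.7  -3.3 -48.2] shift after turn [107.3  -3.4 -46.9] turn rad [ 0.006  0.012 -0.002]
```

View pics/z_c.png

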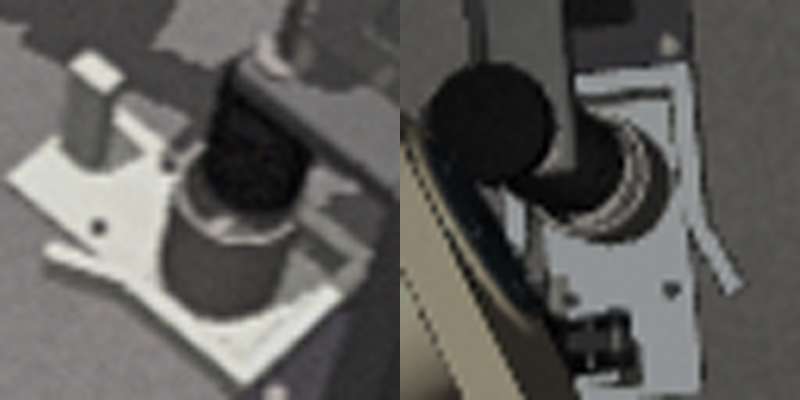

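```bash
python3 - <<'E'
from h import *
p=cv2.imread("pics/top_c.png").astype(np.float32).mean(2)
th=np.radians(4.7)
for ys in(-24,-28,-32):
    for xs in range(28,64,2):
        X=[581.8+xs*np.cos(th)-ys*np.sin(th),284.5+xs*np.sin(th)+ys*np.cos(th),6 if xs<46 else 22]
        q=proj("top",X);v=cv2.getRectSubPix(p,(1,1),(float(q[0]),float(q[1])))[0,0];print(f"{xs}:{v:.0f}",end=" ")
    print()
# tail edge: stand x=-120 at z=6; grip top
for ys in(-28,-20,-32):
    for xs in range(-134,-106,2):
        X=[581.8+xs*np.cos(th)-ys*np.sin(th),284.5+xs*np.sin(th)+ys*np.cos(th),6]
        q=proj("top",X);v=cv2.getRectSubPix(p,(1,1),(float(q[0]),float(q[1])))[0,0];print(f"{xs}:{v:.0f}",end=" ")
    print()
E
```

```text
28:146 30:146 32:146 34:147 36:146 38:141 40:110 42:64 44:64 46:114 48:147 50:147 52:143 54:138 56:92 58:47 60:50 62:51 
28:147 30:147 32:147 34:147 36:145 38:141 40:101 42:58 44:62 46:125 48:146 50:148 52:143 54:135 56:79 58:41 60:47 62:51 
28:147 30:147 32:147 34:147 36:143 38:138 40:92 42:59 44:59 46:134 48:147 50:147 52:143 54:132 56:97 58:71 60:55 62:52 
-134:78 -132:78 -130:77 -128:77 -126:77 -124:113 -122:147 -120:146 -118:147 -116:147 -114:147 -112:147 -110:147 -108:147 
-134:83 -132:85 -130:82 -128:79 -126:79 -124:100 -122:138 -120:146 -118:146 -116:146 -114:146 -112:147 -110:147 -108:147 
-134:79 -132:78 -130:78 -128:83 -126:91 -124:124 -122:146 -120:146 -118:146 -116:146 -114:146 -112:147 -110:146 -108:146
```

```bash
python3 - <<'E'
from h import *
th=np.radians(4.7)
for f in "bc":
  p=cv2.imread(f"pics/top_{f}.png").astype(np.float32).mean(2)
  for ys in(-24,-28,-32):
    for xs in range(34,60,2):
        X=[581.8+xs*np.cos(th)-ys*np.sin(th),284.5+xs*np.sin(th)+ys*np.cos(th),6 if xs<46 else 22]
        q=proj("top",X);v=cv2.getRectSubPix(p,(1,1),(float(q[0]),float(q[1])))[0,0];print(f"{xs}:{v:.0f}",end=" ")
    print()
  # side gap
  for xs in (-10,10,25):
    for ys in range(-60,-30,2):
        X=[581.8+xs*np.cos(th)-ys*np.sin(th),284.5+xs*np.sin(th)+ys*np.cos(th),6 if ys>-43 else 22]
        q=proj("top",X);v=cv2.getRectSubPix(p,(1,1),(float(q[0]),float(q[1])))[0,0];print(f"{ys}:{v:.0f}",end=" ")
    print()
E
```

```text
34:150 36:150 38:149 40:146 42:141 44:105 46:117 48:150 50:150 52:146 54:141 56:94 58:47 
34:150 36:150 38:150 40:146 42:137 44:94 46:129 48:150 50:150 52:145 54:137 56:81 58:42 
34:150 36:150 38:150 40:144 42:126 44:79 46:135 48:149 50:150 52:146 54:135 56:99 58:73 
-60:87 -58:88 -56:77 -54:51 -52:85 -50:147 -48:150 -46:149 -44:150 -42:150 -40:146 -38:131 -36:123 -34:116 -32:80 
-60:86 -58:83 -56:70 -54:79 -52:111 -50:133 -48:150 -46:150 -44:148 -42:149 -40:142 -38:140 -36:147 -34:135 -32:105 
-60:84 -58:85 -56:81 -54:57 -52:68 -50:129 -48:149 -46:150 -44:150 -42:150 -40:150 -38:112 -36:90 -34:129 -32:149 
34:147 36:146 38:141 40:110 42:64 44:64 46:114 48:147 50:147 52:143 54:138 56:92 58:47 
34:147 36:145 38:141 40:101 42:58 44:62 46:125 48:146 50:148 52:143 54:135 56:79 58:41 
34:147 36:143 38:138 40:92 42:59 44:59 46:134 48:147 50:147 52:143 54:132 56:97 58:71 
-60:84 -58:85 -56:75 -54:51 -52:84 -50:144 -48:147 -46:147 -44:147 -42:147 -40:143 -38:129 -36:113 -34:93 -32:64 
-60:84 -58:81 -56:69 -54:78 -52:109 -50:130 -48:146 -46:147 -44:145 -42:146 -40:139 -38:136 -36:143 -34:138 -32:123 
-60:82 -58:82 -56:79 -54:55 -52:66 -50:128 -48:147 -46:147 -44:147 -42:147 -40:147 -38:111 -36:89 -34:127 -32:147
```

Comparing the two pictures, the plate was against the stop while pressed, with a gap of about 1 mm. My back-off on release drew it out about 3.5 mm. It's still inside tolerance, but I'll push it home again with closed fingers behind the grip.

```bash
python3 -m inch '[[-14,0,0,0.006,0.012,0,0],[-14,0,10,0,0,0,0],[0,-2,28,0,0,0,0],[0,0,28,0,0,0,0],[0,0,28,0,0,0,0],[0,0,28,0,0,0,0],[0,0,0,0,0,0,0]]'
python3 d.py 446 273.5 114 4.7
```

```text
time: 15.48
ee_pos: [438.3, 267.0, 213.2]
tool_rot: [179.6, 0.8, 4.6]
contact_force: [-0.8, -0.5, 0.1]
grip_width: -0.002
t 15.48 pos [438.3 267.  213.2] rpy [179.62   0.79   4.59] F [-0.8 -0.5  0.1] q6 116.6 grip -0.002
now-axes shift [ 9.6 -6.5 99. ] shift after turn [ 8.2 -5.8 99.2] turn rad [ 0.007  0.014 -0.002]
```

```bash
python3 -m inch '[[2,-5,10,0.007,0.014,0,0],[0,0,20,0,0,0,0],[0,0,20,0,0,0,0],[0,0,20,0,0,0,0],[0,0,14,0,0,0,0],[0,0,0,0,0,0,0]]'
python3 d.py 456 274 112 4.7
```

```text
time: 15.98
ee_pos: [436.8, 270.3, 123.5]
tool_rot: [179.8, 0.5, 4.6]
contact_force: [-0.0, -1.1, -0.5]
grip_width: -0.002
t 15.98 pos [436.8 270.3 123.5] rpy [179.76   0.5    4.58] F [-0.  -1.1 -0.5] q6 117.0 grip -0.002
now-axes shift [19.6 -2.2 11.4] shift after turn [19.5 -2.1 11.5] turn rad [ 0.004  0.009 -0.002]
```

```bash
python3 -m inch '[[5,-2,8,0.004,0.009,0,0],[5,0,3,0,0,0,0],[4,0,0,0,0,0,0],[0,0,0,0,0,0,0]]'
python3 -m inch '[[3,0,0,0,0,0,0],[2,0,0,0,0,0,0],[0,0,0,0,0,0,0]]'
python3 -m inch '[[3,0,0,0,0,0,0],[2,0,0,0,0,0,0],[0,0,0,0,0,0,0]]'
python3 d.py 460 274 112 4.7
```

```text
time: 16.32
ee_pos: [451.7, 273.8, 112.9]
tool_rot: [180.0, 0.0, 4.6]
contact_force: [-1.2, -0.2, -0.3]
grip_width: 0.002
time: 16.57
ee_pos: [453.4, 273.1, 113.6]
tool_rot: [179.8, 0.5, 4.5]
contact_force: [0.0, 0.2, -0.3]
grip_width: 0.0
time: 16.82
ee_pos: [454.1, 271.9, 113.9]
tool_rot: [179.7, 1.1, 4.4]
contact_force: [-2.3, 0.3, -1.5]
grip_width: -0.003
t 16.82 pos [454.1 271.9 113.9] rpy [179.67   1.13   4.45] F [-2.3  0.3 -1.5] q6 116.0 grip -0.003
now-axes shift [ 6.  -1.6  1.8] shift after turn [ 6.  -1.6  1.9] turn rad [ 0.006  0.02  -0.004]
```

```bash
python3 -m inch '[[4,-1,1,0.005,0.015,0.004,0],[4,0,0,0,0,0,0],[4,0,0,0,0,0,0]]'
python3 d.py 460 274 112 4.7
cat > gap.py <<'E'
from h import *
th=np.radians(4.7);p,d=r.grab_frame("top");p=p.astype(np.float32).mean(2)
for ys in(-24,-28,-32):
    for xs in range(36,58,2):
        X=[581.8+xs*np.cos(th)-ys*np.sin(th),284.5+xs*np.sin(th)+ys*np.cos(th),6 if xs<46 else 22]
        q=proj("top",X);v=cv2.getRectSubPix(p,(1,1),(float(q[0]),float(q[1])))[0,0];print(f"{xs}:{v:.0f}",end=" ")
    print()
E
python3 gap.py
```

```text
time: 17.07
ee_pos: [457.0, 271.0, 111.8]
tool_rot: [179.6, 1.4, 4.1]
contact_force: [-22.3, 4.9, 7.3]
grip_width: -0.002
t 17.07 pos [457.  271.  111.8] rpy [179.63   1.39   4.12] F [-22.3   4.9   7.3] q6 115.9 grip -0.002
now-axes shift [ 3.2 -2.7 -0.3] shift after turn [ 3.3 -2.7 -0.2] turn rad [ 0.006  0.024 -0.01 ]
36:151 38:151 40:147 42:142 44:105 46:117 48:150 50:150 52:146 54:141 56:94 
36:151 38:150 40:146 42:137 44:95 46:129 48:150 50:150 52:146 54:138 56:81 
36:151 38:150 40:145 42:128 44:81 46:137 48:151 50:150 52:146 54:135 56:100
```

The profile matches the pressed picture, so the cell is back against the stop. I'll back off freely and go above the cap.

```bash
python3 -m inch '[[-8,0,0,0,0.01,0,0],[-8,0,0,0,0,0,0],[0,0,-20,0.006,0.01,0,0],[0,0,-28,0,0,0,0],[0,0,-30,0,0,0,0],[0,0,-30,0,0,0,0],[0,0,-30,0,0,0,0],[0,0,-30,0,0,0,0]]'
python3 -m inch '[[0,0,-30,0,0,0,0],[0,0,-30,0,0,0,0],[0,0,-30,0,0,0,0],[0,0,-20,0,0,0,0],[0,0,0,0,0,0,0]]'
python3 d.py 581 284 400 4.7;python3 gap.py
```

```text
time: 17.78
ee_pos: [439.3, 269.1, 283.8]
tool_rot: [179.9, 0.2, 4.2]
contact_force: [-0.2, 0.1, -0.0]
grip_width: 0.001
time: 18.2
ee_pos: [441.2, 270.1, 410.0]
tool_rot: [-179.6, -1.0, 4.2]
contact_force: [0.8, -0.6, 0.6]
grip_width: 0.0
t 18.2 pos [441.2 270.1 410. ] rpy [-179.61   -0.97    4.17] F [ 0.8 -0.6  0.6] q6 117.2 grip 0.0
now-axes shift [140.3  -3.6  12.4] shift after turn [140.5  -2.4  10. ] turn rad [-0.007 -0.017 -0.009]
36:147 38:148 40:144 42:139 44:103 46:114 48:147 50:147 52:144 54:139 56:92 
36:148 38:147 40:143 42:135 44:92 46:126 48:148 50:147 52:143 54:135 56:80 
36:147 38:148 40:142 42:125 44:77 46:134 48:147 50:147 52:143 54:132 56:97
```

```bash
python3 -m inch '[[15,0,0,-0.007,-0.017,-0.009,0],[25,0,0,0,0,0,0],[25,0,0,0,0,0,0],[25,0,0,0,0,0,0],[25,0,0,0,0,0,0],[15,0,0,0,0,0,0],[6,0,0,0,0,0,0],[0,0,0,0,0,0,0]]'
python3 d.py 581 284 395 4.7
```

```text
time: 18.92
ee_pos: [579.6, 280.2, 400.3]
tool_rot: [179.8, 0.2, 4.8]
contact_force: [-0.1, 0.0, 0.2]
grip_width: 0.005
t 18.92 pos [579.6 280.2 400.3] rpy [179.85   0.21   4.78] F [-0.1  0.   0.2] q6 110.9 grip 0.005
now-axes shift [ 1.7 -3.7  5.3] shift after turn [ 1.7 -3.7  5.3] turn rad [0.003 0.004 0.001]
```

```bash
python3 -m inch '[[1,-3,0,0.002,0.004,0,0],[0,0,8,0,0,0,0],[0,0,8,0,0,0,0],[0,0,0,0,0,0,0]]'
python3 d.py 581 284 290 4.7;python3 look.py d 581 284 300 50
```

```text
time: 19.25
ee_pos: [577.4, 283.3, 380.9]
tool_rot: [179.9, 0.1, 4.8]
contact_force: [-0.8, 0.2, 0.3]
grip_width: 0.001
t 19.25 pos [577.4 283.3 380.9] rpy [1.7993e+02 1.3000e-01 4.8000e+00] F [-0.8  0.2  0.3] q6 111.2 grip 0.001
now-axes shift [ 3.9 -0.5 90.9] shift after turn [ 3.7 -0.4 90.9] turn rad [0.001 0.002 0.002]
```

View pics/z_d.png

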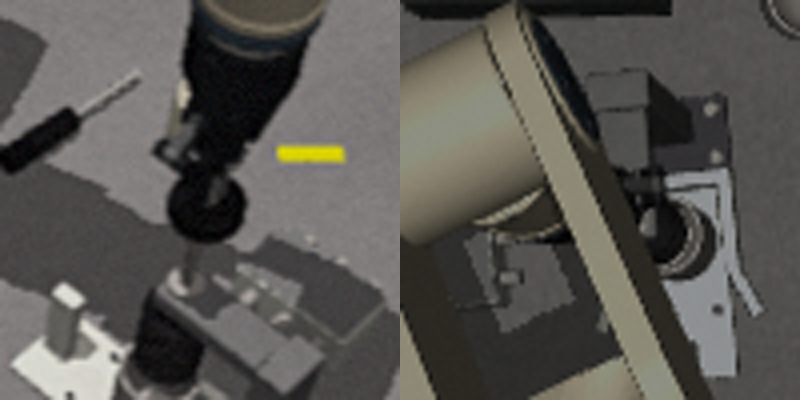

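The closed fingertips sit over the middle of the cap, at about (210,195) in the scene crop. I'll press now.

```bash
python3 -m inch '[[3,0,6,0,0,0,0],[0,0,10,0,0,0,0],[0,0,12,0,0,0,0],[0,0,12,0,0,0,0],[0,0,10,0,0,0,0],[0,0,0,0,0,0,0]]'
python3 d.py 581 284 292 4.7
```

```text
time: 19.85
ee_pos: [581.1, 284.0, 334.2]
tool_rot: [-179.9, -0.3, 4.8]
contact_force: [-0.6, 0.4, 5.6]
grip_width: -0.001
t 19.85 pos [581.1 284.  334.2] rpy [-179.92   -0.3     4.83] F [-0.6  0.4  5.6] q6 111.1 grip -0.001
now-axes shift [-0.3  0.  42.2] shift after turn [-0.1 -0.  42.2] turn rad [-0.001 -0.005  0.002]
```

```bash
python3 -m inch '[[0,0,10,0,-0.005,0,0],[0,0,10,0,0,0,0],[0,0,10,0,0,0,0],[0,0,5,0,0,0,0],[0,0,0,0,0,0,0]]'
python3 d.py 581 284 292 4.7
```

```text
time: 20.27
ee_pos: [581.6, 284.1, 303.0]
tool_rot: [-179.8, -0.2, 4.8]
contact_force: [-3.4, -0.5, 7.7]
grip_width: -0.004
t 20.27 pos [581.6 284.1 303. ] rpy [-179.84   -0.22    4.83] F [-3.4 -0.5  7.7] q6 111.0 grip -0.004
now-axes shift [-0.6  0.1 11. ] shift after turn [-0.6  0.1 11. ] turn rad [-0.003 -0.004  0.002]
```

```bash
python3 -m inch '[[0,0,4,0,0,0,0],[0,0,4,0,0,0,0],[0,0,3,0,0,0,0],[0,0,0,0,0,0,0]]'
python3 d.py 581 284 292 4.7
```

```text
time: 20.6
ee_pos: [581.6, 284.1, 295.7]
tool_rot: [-179.8, -0.3, 4.8]
contact_force: [-2.1, -1.7, 8.0]
grip_width: -0.001
t 20.6 pos [581.6 284.1 295.7] rpy [-179.8    -0.31    4.82] F [-2.1 -1.7  8. ] q6 111.0 grip -0.001
now-axes shift [-0.6  0.1  3.7] shift after turn [-0.6  0.   3.7] turn rad [-0.004 -0.005  0.002]
```

```bash
python3 -m inch '[[0,0,3,-0.003,-0.004,0,0],[0,0,3,0,0,0,0],[0,0,2,0,0,0,0]]'
python3 d.py 581 284 292 4.7
python3 -m inch '[[0,0,2,0,0,0,0],[0,0,2,0,0,0,0]]'
python3 look.py e 581 284 200 50
```

```text
time: 20.85
ee_pos: [581.8, 284.3, 292.6]
tool_rot: [-179.9, -0.2, 4.8]
contact_force: [-8.2, -3.8, 22.3]
grip_width: 0.002
t 20.85 pos [581.8 284.3 292.6] rpy [-179.9    -0.2     4.81] F [-8.2 -3.8 22.3] q6 111.1 grip 0.002
now-axes shift [-0.8  0.2  0.6] shift after turn [-0.8  0.2  0.6] turn rad [-0.002 -0.004  0.002]
time: 21.02
ee_pos: [581.7, 284.2, 292.6]
tool_rot: [-179.9, -0.3, 4.8]
contact_force: [-5.8, -3.1, 14.0]
grip_width: 0.002
```

View pics/z_e.png

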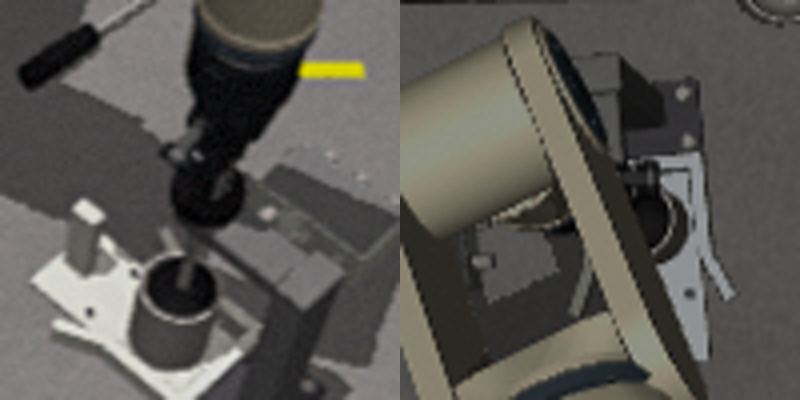

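The brush is down in the cup. The stop shows as a force jump to 22 N at TCP z 292.6, which puts the cap at about 220 mm. I'll let it come up.

```bash
python3 gap.py; python3 -m inch '[[0,0,-12,0,0,0,0],[0,0,-16,0,0,0,0],[0,0,-18,0,0,0,0],[0,0,-18,0,0,0,0],[0,0,-18,0,0,0,0],[0,0,-14,0,0,0,0],[0,0,-4,0,0,0,0],[0,0,0,0,0,0,0]]'
python3 -m inch '[[0,0,0,0,0,0,0],[0,0,0,0,0,0,0],[0,0,0,0,0,0,0],[0,0,0,0,0,0,0],[0,0,0,0,0,0,0],[0,0,0,0,0,0,0],[0,0,0,0,0,0,0],[0,0,0,0,0,0,0]]'
python3 d.py 581 284 392 4.7;python3 look.py f 581 284 250 50;python3 gap.py
```

```text
36:145 38:145 40:142 42:137 44:101 46:114 48:146 50:146 52:143 54:138 56:92 
36:145 38:146 40:141 42:133 44:92 46:125 48:146 50:146 52:142 54:134 56:79 
36:146 38:146 40:140 42:123 44:75 46:132 48:146 50:146 52:142 54:131 56:96 
time: 21.83
ee_pos: [582.3, 284.4, 400.2]
tool_rot: [-179.7, -0.7, 4.8]
contact_force: [0.1, -0.2, -0.2]
grip_width: 0.002
time: 22.5
ee_pos: [581.1, 283.8, 394.4]
tool_rot: [-179.9, -0.3, 4.8]
contact_force: [-0.1, 0.2, 0.2]
grip_width: 0.004
t 22.5 pos [581.1 283.8 394.4] rpy [-179.87   -0.26    4.8 ] F [-0.1  0.2  0.2] q6 111.1 grip 0.004
now-axes shift [-0.1 -0.2  2.4] shift after turn [-0.1 -0.3  2.4] turn rad [-0.002 -0.004  0.002]
36:143 38:143 40:140 42:136 44:100 46:112 48:144 50:144 52:142 54:137 56:91 
36:144 38:143 40:139 42:131 44:90 46:123 48:144 50:144 52:140 54:133 56:78 
36:144 38:143 40:138 42:121 44:75 46:130 48:144 50:144 52:140 54:129 56:94
```

View pics/z_f.png

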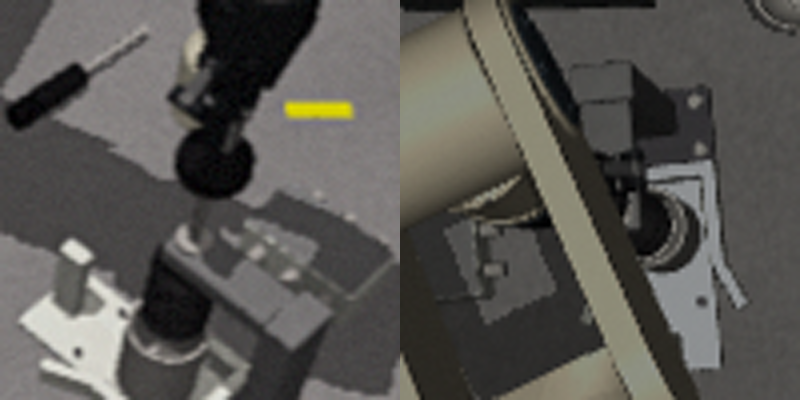

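```bash
cat > cap.py <<'E'
from h import *
p,d=r.grab_frame("scene");P=cloud("scene",d).reshape(-1,3);I=p.reshape(-1,3)
m=(np.hypot(P[:,0]-583,P[:,1]-281)<26)&(P[:,2]>205)&(P[:,2]<312);z=P[m,2];print("cap z: n",m.sum(),"median",np.median(z),"hist",np.histogram(z,bins=np.arange(205,320,10))[0])
E
python3 cap.py
```

```text
cap z: n 288 median 302.95627834057814 hist [ 33   7   7   7   9   1   0   0  25 118  81]
```

The cap is up at about 303 mm. Second press.

```bash
python3 -m inch '[[0,0,8,-0.002,-0.004,0,0],[0,0,12,0,0,0,0],[0,0,14,0,0,0,0],[0,0,14,0,0,0,0],[0,0,14,0,0,0,0],[0,0,10,0,0,0,0],[0,0,6,0,0,0,0],[0,0,0,0,0,0,0]]'
python3 d.py 581 284 292 4.7
```

```text
time: 23.37
ee_pos: [582.1, 284.2, 314.0]
tool_rot: [-179.8, -0.4, 4.8]
contact_force: [-0.7, -0.3, 8.2]
grip_width: 0.0
t 23.37 pos [582.1 284.2 314. ] rpy [-179.85   -0.4     4.8 ] F [-0.7 -0.3  8.2] q6 111.1 grip 0.0
now-axes shift [-1.2  0.2 22. ] shift after turn [-1.1  0.1 22. ] turn rad [-0.003 -0.007  0.002]
```

```bash
python3 -m inch '[[-1,0,6,-0.003,-0.007,0,0],[0,0,6,0,0,0,0],[0,0,4,0,0,0,0],[0,0,3,0,0,0,0],[0,0,3,0,0,0,0],[0,0,2,0,0,0,0]]'
python3 -m inch '[[0,0,3,0,0,0,0],[0,0,2,0,0,0,0],[0,0,2,0,0,0,0],[0,0,2,0,0,0,0]]'
python3 d.py 581 284 292 4.7; python3 gap.py; python3 cap.py
```

```text
time: 23.87
ee_pos: [582.3, 284.4, 292.4]
tool_rot: [-179.9, -0.4, 4.8]
contact_force: [-12.4, -5.1, 37.6]
grip_width: 0.0
time: 24.2
ee_pos: [581.9, 284.3, 292.6]
tool_rot: [-179.8, -0.6, 4.8]
contact_force: [-6.2, -3.5, 21.0]
grip_width: 0.002
t 24.2 pos [581.9 284.3 292.6] rpy [-179.81   -0.63    4.8 ] F [-6.2 -3.5 21. ] q6 111.1 grip 0.002
now-axes shift [-0.9  0.2  0.6] shift after turn [-0.9  0.2  0.6] turn rad [-0.003 -0.011  0.002]
36:146 38:146 40:142 42:137 44:102 46:113 48:145 50:145 52:142 54:136 56:91 
36:145 38:146 40:141 42:133 44:92 46:125 48:145 50:145 52:141 54:133 56:78 
36:145 38:146 40:141 42:124 44:76 46:132 48:146 50:145 52:141 54:130 56:96 
cap z: n 289 median 223.97804128597585 hist [ 27 120  19  14  13   4  26  16  21  18  11]
```

The brush is on its stop again and the cell is still home. Up a second time.

```bash
python3 -m inch '[[0,0,-12,0,-0.008,0,0],[0,0,-16,0,0,0,0],[0,0,-18,0,0,0,0],[0,0,-18,0,0,0,0],[0,0,-18,0,0,0,0],[0,0,-16,0,0,0,0],[0,0,-8,0,0,0,0],[0,0,0,0,0,0,0]]'
python3 -m inch '[[0,0,0,0,0,0,0],[0,0,0,0,0,0,0],[0,0,0,0,0,0,0],[0,0,0,0,0,0,0],[0,0,0,0,0,0,0],[0,0,0,0,0,0,0],[0,0,0,0,0,0,0],[0,0,0,0,0,0,0]]'
python3 d.py 475 275.5 400 4.7;python3 cap.py; python3 gap.py
```

```text
time: 24.97
ee_pos: [581.9, 284.1, 398.9]
tool_rot: [-179.7, -0.3, 4.8]
contact_force: [0.4, -0.2, -0.3]
grip_width: 0.001
time: 25.63
ee_pos: [580.4, 283.4, 391.5]
tool_rot: [-179.9, 0.1, 4.8]
contact_force: [-0.1, 0.7, -0.4]
grip_width: -0.001
t 25.63 pos [580.4 283.4 391.5] rpy [-1.7993e+02  1.3000e-01  4.8100e+00] F [-0.1  0.7 -0.4] q6 111.0 grip -0.001
now-axes shift [-105.7   -1.    -8.3] shift after turn [-105.7   -0.8   -8.5] turn rad [-0.001  0.002  0.002]
cap z: n 292 median 302.4556687247948 hist [ 40   7   6   9   6   3   0   0  17 118  86]
36:143 38:143 40:140 42:134 44:100 46:112 48:144 50:143 52:140 54:134 56:89 
36:143 38:143 40:139 42:131 44:90 46:123 48:143 50:143 52:139 54:133 56:78 
36:144 38:143 40:138 42:121 44:75 46:131 48:144 50:143 52:140 54:129 56:95
```

```bash
python3 -m inch '[[-4,0,-12,0,0,0,0],[-20,0,0,0,0,0,0],[-25,0,0,0,0,0,0],[-25,0,0,0,0,0,0],[-18,0,0,0,0,0,20],[-6,0,0,0,0,0,40],[0,0,0,0,0,0,60],[0,0,0,0,0,0,85]]'
python3 d.py 480 275.5 200 4.7
```

```text
time: 26.4
ee_pos: [479.4, 274.9, 410.6]
tool_rot: [-179.8, -0.2, 4.8]
contact_force: [0.1, -0.0, 0.1]
grip_width: 0.564
t 26.4 pos [479.4 274.9 410.6] rpy [-179.77   -0.2     4.78] F [ 0.1 -0.   0.1] q6 114.8 grip 0.564
now-axes shift [-1.000e-01  3.000e-01  2.106e+02] shift after turn [  0.6  -0.5 210.6] turn rad [-0.004 -0.003  0.001]
```

```bash
python3 -m inch '[[-2,0,15,0,0,0,85],[0,0,25,0,0,0,85],[0,0,30,0,0,0,85],[0,0,30,0,0,0,85],[0,0,30,0,0,0,85],[0,0,30,0,0,0,85],[0,0,15,0,0,0,85],[0,0,0,0,0,0,85]]'
python3 d.py 481 275.5 160 4.7
```

```text
time: 27.07
ee_pos: [489.7, 278.5, 233.8]
tool_rot: [-179.5, -1.0, 4.7]
contact_force: [-0.9, -0.4, 0.2]
grip_width: 1.0
t 27.07 pos [489.7 278.5 233.8] rpy [-179.48   -1.01    4.67] F [-0.9 -0.4  0.2] q6 114.7 grip 1.0
now-axes shift [-10.3   3.   73.6] shift after turn [-9.   2.3 73.8] turn rad [-0.009 -0.018 -0.   ]
```

```bash
python3 -m inch '[[-6,2,0,-0.009,-0.018,0,85],[-2,0,18,0,0,0,85],[0,0,18,0,0,0,85],[0,0,18,0,0,0,85],[0,0,10,0,0,0,85],[0,0,0,0,0,0,85]]'
python3 d.py 481 275 150 4.7
```

```text
time: 27.57
ee_pos: [487.4, 277.5, 173.9]
tool_rot: [-179.9, -0.2, 4.6]
contact_force: [-0.5, -0.3, -0.5]
grip_width: 0.996
t 27.57 pos [487.4 277.5 173.9] rpy [-1.7994e+02 -1.7000e-01  4.6000e+00] F [-0.5 -0.3 -0.5] q6 114.9 grip 0.996
now-axes shift [-6.6  2.  23.9] shift after turn [-6.5  2.  23.9] turn rad [-0.001 -0.003 -0.002]
```

```bash
python3 -m inch '[[-6,2,8,0,-0.003,0,85],[-1,0,14,0,0,0,85],[-1,0,14,0,0,0,85],[-1,0,12,0,0,0,85],[-1,0,8,0,0,0,85],[0,0,0,0,0,0,85]]'
python3 d.py 481 275 115 4.7
```

```text
time: 28.07
ee_pos: [480.0, 276.1, 121.7]
tool_rot: [-179.7, -0.4, 4.6]
contact_force: [-0.5, -0.1, 0.8]
grip_width: 0.995
t 28.07 pos [480.  276.1 121.7] rpy [-179.74   -0.39    4.58] F [-0.5 -0.1  0.8] q6 115.1 grip 0.995
now-axes shift [0.8 1.2 6.7] shift after turn [0.9 1.2 6.7] turn rad [-0.005 -0.007 -0.002]
```

```bash
python3 -m inch '[[0,1,4,-0.005,-0.007,0,85],[0,0,2,0,0,0,60],[0,0,0,0,0,0,40],[0,0,0,0,0,0,20],[0,0,0,0,0,0,10],[0,0,0,0,0,0,10],[0,0,0,0,0,0,10],[0,0,0,0,0,0,10]]' 100
python3 -m inch '[[0,0,0,0,0,0,10],[0,0,0,0,0,0,10]]'
python3 d.py 350 265 118 4.7
```

```text
time: 28.73
ee_pos: [481.6, 275.8, 118.8]
tool_rot: [-180.0, -0.1, 4.6]
contact_force: [-0.3, 0.4, -3.7]
grip_width: 0.173
time: 28.9
ee_pos: [481.5, 275.8, 118.7]
tool_rot: [-180.0, -0.1, 4.6]
contact_force: [0.6, 0.2, -0.9]
grip_width: 0.168
t 28.9 pos [481.5 275.8 118.7] rpy [-1.7997e+02 -1.5000e-01  4.5900e+00] F [ 0.6  0.2 -0.9] q6 115.1 grip 0.168
now-axes shift [-132.     0.2    0.4] shift after turn [-1.32e+02 -1.00e-01  7.00e-01] turn rad [-0.001 -0.003 -0.002]
```

```bash
python3 -m inch '[[-4,0,-1,0,0,0,10],[-9,0,0,0,0,0,10],[-12,0,0,0,0,0,10],[-12,0,0,0,0,0,10],[-12,0,0,0,0,0,10],[0,0,0,0,0,0,10]]'
python3 d.py 345 264.6 122 4.7;python3 cap.py
```

```text
time: 29.4
ee_pos: [426.9, 270.7, 118.8]
tool_rot: [-180.0, -0.1, 4.5]
contact_force: [-1.7, -1.5, -1.4]
grip_width: 0.173
t 29.4 pos [426.9 270.7 118.8] rpy [-1.80e+02 -7.00e-02  4.54e+00] F [-1.7 -1.5 -1.4] q6 117.7 grip 0.173
now-axes shift [-82.1  -0.4  -3.3] shift after turn [-82.1  -0.6  -3.2] turn rad [-0.    -0.001 -0.003]
cap z: n 321 median 303.72165544955374 hist [ 29   8   6   8   6   4   0   0  23 131 106]
```

```bash
python3 -m inch '[[-8,0,-1,0,0,0,10],[-14,0,0,0,0,0,10],[-16,0,0,0,0,0,10],[-16,0,0,0,0,0,10],[-14,0,0,0,0,0,10],[-8,0,-2,0,0,0,10],[0,0,-3,0,0,0,10],[0,0,0,0,0,0,10]]'
python3 d.py 350 40 126 4.7;python3 look.py g 440 275 50 70
```

```text
time: 30.12
ee_pos: [344.3, 262.6, 124.2]
tool_rot: [179.8, 0.3, 4.5]
contact_force: [0.6, 0.8, -4.8]
grip_width: 0.178
t 30.12 pos [344.3 262.6 124.2] rpy [179.81   0.3    4.51] F [ 0.6  0.8 -4.8] q6 122.6 grip 0.178
now-axes shift [-11.8 222.4  -1. ] shift after turn [-12.5 222.3  -1.8] turn rad [ 0.003  0.005 -0.003]
```

View pics/z_g.png

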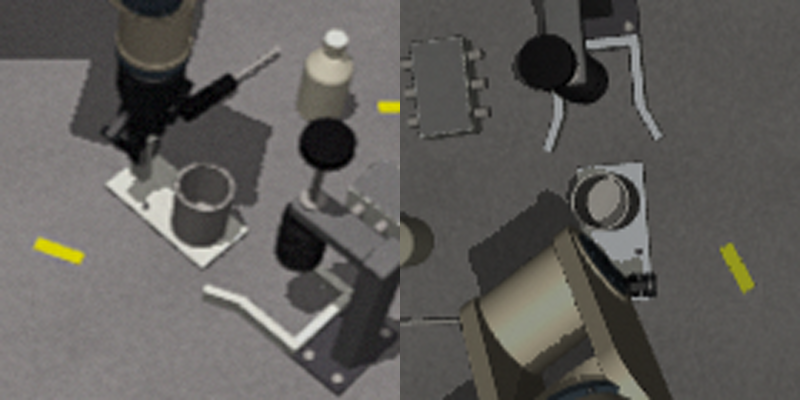

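The cell is out and clear of the lead-ins. I'll lift it a little and carry it towards the sheet.

```bash
python3 -m inch '[[0,8,-4,0.003,0.005,0,10],[0,14,-4,0,0,0,10],[0,20,0,0,0,0,10],[0,24,0,0,0,0,10],[0,26,0,0,0,0,10],[0,26,0,0,0,0,10],[0,26,0,0,0,0,10],[0,26,0,0,0,0,10]]'
python3 d.py 507 -276 132 4.7
```

```text
time: 30.88
ee_pos: [365.5, 89.1, 134.5]
tool_rot: [-179.8, -0.7, 4.8]
contact_force: [0.2, 0.4, -6.0]
grip_width: 0.174
t 30.88 pos [365.5  89.1 134.5] rpy [-179.77   -0.68    4.82] F [ 0.2  0.4 -6. ] q6 98.4 grip 0.174
now-axes shift [110.3 375.7   2.3] shift after turn [111.1 375.5   2.5] turn rad [-0.004 -0.012  0.002]
```

```bash
python3 -m inch '[[6,24,0,-0.004,-0.008,0,10],[8,26,0,0,0,0,10],[8,26,0,0,0,0,10],[8,26,0,0,0,0,10],[8,26,0,0,0,0,10],[8,26,0,0,0,0,10],[8,26,0,0,0,0,10],[8,26,0,0,0,0,10]]'
python3 d.py 507 -276 132 4.7
```

```text
time: 31.55
ee_pos: [446.2, -128.8, 137.4]
tool_rot: [179.8, -0.4, 4.7]
contact_force: [-0.4, 0.5, -6.3]
grip_width: 0.175
t 31.55 pos [ 446.2 -128.8  137.4] rpy [179.83  -0.43   4.65] F [-0.4  0.5 -6.3] q6 69.1 grip 0.175
now-axes shift [ 48.6 151.6   6.2] shift after turn [ 48.5 151.7   5.4] turn rad [ 0.003 -0.007 -0.001]
```

```bash
python3 -m inch '[[8,25,1,0.003,-0.007,0,10],[8,25,1,0,0,0,10],[8,25,0,0,0,0,10],[8,24,0,0,0,0,10],[6,18,0,0,0,0,10],[3,8,0,0,0,0,10],[0,0,0,0,0,0,10],[0,0,0,0,0,0,10]]'
python3 d.py 507 -276 122 4.7; python3 look.py h 590 -270 20 70
```

```text
time: 32.22
ee_pos: [499.0, -270.0, 137.1]
tool_rot: [179.7, -0.3, 4.2]
contact_force: [0.2, 1.0, -5.5]
grip_width: 0.176
t 32.22 pos [ 499.  -270.   137.1] rpy [179.66  -0.29   4.17] F [ 0.2  1.  -5.5] q6 57.5 grip 0.176
now-axes shift [ 7.4  6.5 15.2] shift after turn [ 7.5  6.7 15.1] turn rad [ 0.006 -0.005 -0.009]
```

View pics/z_h.png

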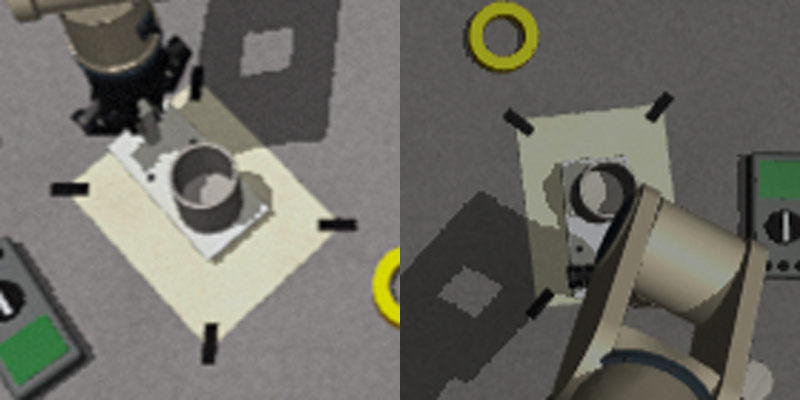

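The cell hangs over the sheet, with the cup near the middle. I'll lower it until the force shows it standing.

```bash
python3 -m inch '[[6,6,3,0.006,-0.005,0,10],[0,0,5,0,0,0,10],[0,0,5,0,0,0,10],[0,0,0,0,0,0,10]]'
python3 d.py 507 -276 119.7 4.7
```

```text
time: 32.65
ee_pos: [505.0, -271.8, 123.0]
tool_rot: [-179.9, 0.1, 4.4]
contact_force: [0.1, 0.4, -5.4]
grip_width: 0.176
t 32.65 pos [ 505.  -271.8  123. ] rpy [-1.7988e+02  1.1000e-01  4.4200e+00] F [ 0.1  0.4 -5.4] q6 57.1 grip 0.176
now-axes shift [1.7 4.3 3.3] shift after turn [1.7 4.3 3.3] turn rad [-0.002  0.002 -0.005]
```

```bash
python3 -m inch '[[0,0,2,-0.002,0.002,0,10],[0,0,1,0,0,0,10],[0,0,0,0,0,0,10]]'
python3 -m inch '[[0,0,1,0,0,0,10],[0,0,0,0,0,0,10]]'
python3 d.py 507 -276 119.7 4.7
```

```text
time: 32.9
ee_pos: [504.7, -270.9, 119.1]
tool_rot: [-180.0, 0.0, 4.5]
contact_force: [-0.8, -0.8, -1.1]
grip_width: 0.172
time: 33.07
ee_pos: [505.0, -271.0, 119.1]
tool_rot: [180.0, -0.0, 4.5]
contact_force: [-0.6, -0.5, -3.7]
grip_width: 0.177
t 33.07 pos [ 505.  -271.   119.1] rpy [180.    -0.     4.48] F [-0.6 -0.5 -3.7] q6 57.1 grip 0.177
now-axes shift [ 1.6  5.2 -0.6] shift after turn [ 1.6  5.2 -0.6] turn rad [ 0.    -0.    -0.004]
```

```bash
python3 -m inch '[[0,0,1,0,0,0,10],[0,0,0,0,0,0,10],[0,0,0,0,0,0,25],[0,0,0,0,0,0,50],[0,0,0,0,0,0,85],[0,0,0,0,0,0,85],[0,0,0,0,0,0,85],[0,0,0,0,0,0,85]]'
python3 d.py 505 -271 160 4.5; python3 look.py i 590 -270 20 70
```

```text
time: 33.73
ee_pos: [507.3, -272.0, 120.3]
tool_rot: [179.8, -0.3, 4.5]
contact_force: [0.3, 1.1, 0.4]
grip_width: 0.981
t 33.73 pos [ 507.3 -272.   120.3] rpy [179.81  -0.34   4.47] F [0.3 1.1 0.4] q6 57.1 grip 0.981
now-axes shift [ -2.   -1.1 -39.8] shift after turn [ -2.3  -1.2 -39.7] turn rad [ 0.003 -0.006 -0.001]
```

View pics/z_i.png

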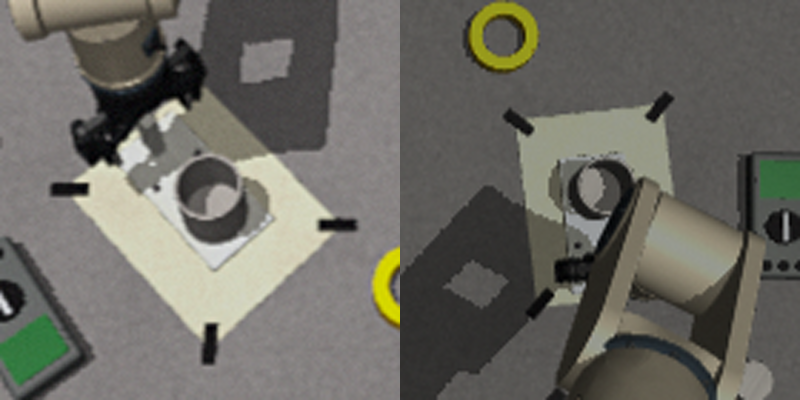

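The jaws are open and the cell stands on the sheet. I'll retreat straight up.

```bash
python3 -m inch '[[0,0,-8,0,0,0,85],[0,0,-14,0,0,0,85],[0,0,-20,0,0,0,85],[0,0,-28,0,0,0,85],[0,0,-30,0,0,0,85],[0,0,-30,0,0,0,85],[0,0,-20,0,0,0,85],[0,0,0,0,0,0,85]]'
python3 -m inch '[[-25,0,-20,0,0,0,85],[-30,0,0,0,0,0,85],[-30,0,0,0,0,0,85],[-30,0,0,0,0,0,85],[-20,0,0,0,0,0,85],[0,0,0,0,0,0,85]]'
python3 d.py 505 -271 160 4.5; python3 look.py j 590 -270 20 70
python3 - <<'E'
from h import *
from scipy.optimize import least_squares
th=np.radians(5.5);R=np.array([[np.cos(th),-np.sin(th)],[np.sin(th),np.cos(th)]])
for c in("scene","top"):
    d=np.load(f"pics/{c}_j.npy");P=cloud(c,d).reshape(-1,3)
    m=(np.hypot(P[:,0]-605,P[:,1]+265)<60)&(P[:,2]>80)&(P[:,2]<95);Q=P[m]
    s=least_squares(lambda q:np.hypot(Q[:,0]-q[0],Q[:,1]-q[1])-32,[605,-265],loss="soft_l1",f_scale=2)
    A=np.c_[Q[:,:2]-s.x,np.ones(len(Q))];k=np.linalg.lstsq(A,Q[:,2],rcond=None)[0]
    print(c,s.x,len(Q),"rim z",Q[:,2].mean(),"tilt",k[:2],"in sheet",(s.x-[587.3,-270])@R)
E
python3 cap.py
```

```text
time: 34.5
ee_pos: [505.0, -270.8, 278.5]
tool_rot: [180.0, -0.1, 4.5]
contact_force: [0.3, -0.7, -0.6]
grip_width: 0.999
time: 35.0
ee_pos: [366.1, -280.5, 300.0]
tool_rot: [179.8, -0.3, 4.6]
contact_force: [-0.2, 0.1, 0.4]
grip_width: 0.996
t 35.0 pos [ 366.1 -280.5  300. ] rpy [179.83  -0.3    4.65] F [-0.2  0.1  0.4] q6 47.6 grip 0.996
now-axes shift [138.5   1.3 140.8] shift after turn [139.2   1.4 140. ] turn rad [ 0.003 -0.005  0.003]
scene [ 603.57282191 -265.03773354] 134 rim z 85.49325771109484 tilt [ 0.00137935 -0.00563631] in sheet [16.67351723  3.3797403 ]
top [ 602.09370068 -261.73573653] 86 rim z 86.69747396221418 tilt [-0.0122996   0.01967527] in sheet [15.51768797  6.80830307]
cap z: n 324 median 303.7243655928885 hist [ 34   8   7   6   6   4   0   0  22 125 112]
```

View pics/z_j.png

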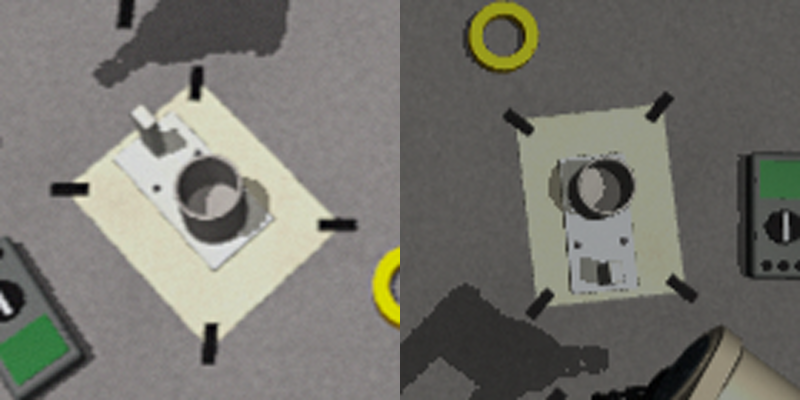

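```bash
python3 - <<'E'
from h import *
a=cv2.imread("pics/scene0.png");b=cv2.imread("pics/scene_j.png")
cv2.imwrite("pics/fin.png",b)
for n in["dish","junction_box","bottle","screwdriver","tape_roll","meter","weight"]:
    l=r.landmark_of(n,"scene")[:1];print(n,[(np.round(onz("scene",x["position"],0)),x["conf"]) for x in l])
print(np.round(r.get_state()["qd"],2),r.get_state()["time"])
E
```

```text
dish [(array([796., 156.,   0.]), 0.84)]
junction_box [(array([580., 460.,   0.]), 0.6)]
bottle [(array([386., 519.,   0.]), 0.8)]
screwdriver [(array([306., 433.,   0.]), 0.51)]
tape_roll [(array([ 791., -152.,    0.]), 0.97)]
meter [(array([ 577., -481.,    0.]), 0.93)]
weight [(array([ 380., -438.,    0.]), 0.84)]
[-0.08 -0.18  0.11  0.01 -0.01 -0.11] 35.5
```

View pics/scene_j.png

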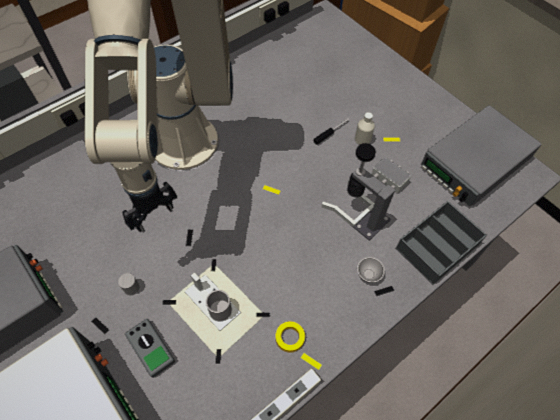

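The whole cell stands on the sheet, with the cup at (219,304) in the scene picture. The bystanders sit at the same pixels as at the start: screwdriver (330,132), meter (150,346), weight (128,283), dish (371,270). The arm is at rest and clear, so I'll hand in.

```bash
python3 -c "
from rig import r
print(r.job_done(), r.get_state()['time'])"
```

```text
the job is handed in; nothing more can be done
the job is handed in; nothing more can be done
```

The job is done and handed in at about 35.5 s of the 72 s; the hand-in gave no verdict.

**What I did**
- I pinched the cell by its grip and slid it into the channel until it pressed on the back stop with about 23 N.
- Letting go drew it back about 3.5 mm, so I pushed it home again with closed fingers. The gap check then stayed the same through both presses.
- I pressed the brush down to its stop twice, with the cap at about 220 mm and the force jumping to 22 N and then 38 N. Each time it rose back to about 303 mm.
- I drew the cell out, carried it over, set it down on the sheet, let go and backed away.

**Last checks**
- **Cell:** the cup axis is about +16 mm along the sheet's x and +3 to +7 mm along its y, well inside the limits. The rim is at about 86 mm. The scene camera shows it upright; the top camera's sparse depth fit gave up to about 0.02 rad of tilt, still within 0.05.
- **Brush and arm:** the brush is up, and the arm is at rest and touching nothing.
- **Other things on the bench:** they sit at the same places in the picture as before. The network's estimates for the meter (about 19 mm) and the screwdriver (about 27 mm) differ from the start, but the picture shows neither moved, so I take that as network error.
- **Cameras:** the two cameras disagreed by up to about 4–5 mm throughout, so I averaged them or relied on contact with the stops.

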